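# Pack the thread plug gauges for calibration and call for collection

## Task

The thread plug gauges in the sprung clip rack are due for calibration: open the blue gauge case, pull every gauge out of its clips and lay each one fully down in a slot of its own in the case. Then shut the lid fully, and when it is shut press the green call button fully down and let it come up again. Leave the screwdriver, the screw bin and the torch where they are.

Things in the scene. Friction and masses are not known exactly. Their poses are not given: they have to be found in the camera images.
- gauge1_mid (a point): Thread plug gauge 1, may be absent (None): grey six-sided aluminium handle, 90 mm long, 18 mm across flats (20.8 mm across corners), with a round steel threaded member 10 mm thick on each end, 140 mm overall, 0.12 kg; green band on one half of the handle, red band on the other. The point is its centre; its long axis is its own y. Lying on a flat its centre is 9 mm above what it lies on.
- gauge2_mid (a point): Thread plug gauge 2, may be absent (None): grey six-sided aluminium handle, 90 mm long, 18 mm across flats (20.8 mm across corners), with a round steel threaded member 12 mm thick on each end, 140 mm overall, 0.12 kg; green band on one half of the handle, red band on the other. The point is its centre; its long axis is its own y. Lying on a flat its centre is 9 mm above what it lies on.
- gauge3_mid (a point): Thread plug gauge 3, may be absent (None): grey six-sided aluminium handle, 90 mm long, 18 mm across flats (20.8 mm across corners), with a round steel threaded member 14 mm thick on each end, 140 mm overall, 0.12 kg; green band on one half of the handle, red band on the other. The point is its centre; its long axis is its own y. Lying on a flat its centre is 9 mm above what it lies on.
- gauge4_mid (a point): Thread plug gauge 4, may be absent (None): grey six-sided aluminium handle, 90 mm long, 18 mm across flats (20.8 mm across corners), with a round steel threaded member 15 mm thick on each end, 140 mm overall, 0.12 kg; green band on one half of the handle, red band on the other. The point is its centre; its long axis is its own y. Lying on a flat its centre is 9 mm above what it lies on.
- gauge5_mid (a point): Thread plug gauge 5, may be absent (None): grey six-sided aluminium handle, 90 mm long, 18 mm across flats (20.8 mm across corners), with a round steel threaded member 16 mm thick on each end, 140 mm overall, 0.12 kg; green band on one half of the handle, red band on the other. The point is its centre; its long axis is its own y. Lying on a flat its centre is 9 mm above what it lies on.
- rack: Sprung clip rack screwed to the bench: dark base plate 280 x 104 x 6 mm, origin at the centre of its underside, with two black rails 14 mm wide along its x at y = +/-36 mm, tops 24 mm above the bench. Five clip places 56 mm apart at x = -112, -56, 0, 56, 112 mm; a gauge there lies along the rack's y across both rails, its centre 33 mm above the bench.
- clip3 (a point): Middle clip place, where a clipped gauge has its centre. At each rail two steel spring leaves (10 mm wide, 48 mm high, 17 mm either side of the gauge's axis) close over the handle's upper corners; a pull straight up takes about 8 to 16 N until they snap open after some 5 mm. 58 mm of handle between the leaves is free to grip, with 27 mm of free height below its centre.
- case: Blue clamshell gauge case, fixed on the bench, 288 (its x) x 176 (its y) x 58 mm high when shut; origin at the centre of its underside. Lower shell 34 mm high, walls and floor 5 mm. Two black ribs inside along x at y = +/-36 mm (10 mm wide, tops 20 mm above the bench) with lugs 10 mm high between five slots 28 mm wide. Hinge on the -y side, lid handle on the +y side.
- slot1 (a point): Centre of a gauge lying in slot 1 of the case, along the case's y with its handle down on both ribs, 29 mm above the bench; slots are 50 mm apart along the case's x; axes as the case's.
- slot2 (a point): Centre of a gauge lying in slot 2 of the case, along the case's y with its handle down on both ribs, 29 mm above the bench; slots are 50 mm apart along the case's x; axes as the case's.
- slot3 (a point): Centre of a gauge lying in slot 3 of the case, along the case's y with its handle down on both ribs, 29 mm above the bench; slots are 50 mm apart along the case's x; axes as the case's.
- slot4 (a point): Centre of a gauge lying in slot 4 of the case, along the case's y with its handle down on both ribs, 29 mm above the bench; slots are 50 mm apart along the case's x; axes as the case's.
- slot5 (a point): Centre of a gauge lying in slot 5 of the case, along the case's y with its handle down on both ribs, 29 mm above the bench; slots are 50 mm apart along the case's x; axes as the case's.
- lid (a joint): Angle of the case's lid: 0 shut, opens to 1.9 rad; a stiff friction hinge that holds wherever it is left (about 0.36 Nm; 1 to 3 N at the handle).
- lid_handle (a point): Middle of the lid's handle: black round bar 10 mm thick, 100 mm long, parallel to the hinge, standing 42 mm clear of the lid's edge (218 mm from the hinge line, 12 mm above it when shut, 46 mm above the bench). Turns with the lid: its x lies along the bar, its y points from the hinge to the handle.
- lid_hinge (a point): Middle of the lid's hinge line, 34 mm above the bench; axes as the lid's; x along the hinge. The shut lid is a blue shell 24 mm deep, its top 24 mm above this point, reaching 176 mm along y.
- call (a joint): Travel of the call button: 0 released, 0.008 m fully down; spring, 2 N to start and 6 N fully down.
- call_top (a point): Centre of the top of the green call button (38 mm across), 64 mm above the bench when released; on a loose grey call box with yellow face, 90 x 90 mm, 40 mm high, 0.45 kg, on rubber feet.
- screwdriver_grip (a point): Bystander: handle of a 190 mm yellow screwdriver lying on the bench.
- screw_bin: Bystander: blue parts bin of screws, 90 x 120 x 70 mm; origin at the centre of its underside.
- torch: Bystander: black torch, 110 mm long, 38 mm thick, lying; origin under its middle.
Things that resemble listed ones, but are neither listed nor needed, are in the scene too. What is shaped like the part that bears gauge5_mid but brown or purple is not meant.

How it is judged:
By the outcome, as a careful person would: the job done as asked, in the order asked, and still so for the second after the job is handed in, with the robot touching nothing.
Of gauge1, gauge2, gauge3, gauge4, gauge5 only 3 to 5 are there at a start; the rules pass over those that are not, and their reading is None.
At some moment in a run one of call_box, gauge1, gauge2, gauge3, gauge4, gauge5 may be knocked a few centimetres aside while the robot is not near it.
Once in a run the grip may slacken for a moment while it holds something.
It also fails if it takes over 210 s, if anything falls off the work surface, if the arm or the gripper's body presses on something with over 40 N, if the wrist force passes 120 N, or if a joint passes its speed limit or range.

## Robot

A 6-joint arm with a two-finger parallel gripper is mounted at the origin on the work surface. World frame = base frame: x ahead of the robot, y to its left, z up, the work surface at z = 0. Lengths are in m, angles in rad, forces in N, time in s.
With the tool pointing down it reaches from about 0.375 to 0.825 m from the base axis. Payload 5.5 kg.
Tool frame: the origin (TCP) lies between the finger pads; the fingertips stand 11 mm ahead of it and the grasp point (between the pads) lies 8 mm behind it; z points along the fingers, y is the direction in which the jaws open and shut (so a half turn about z gives the same grasp; the last joint's range is limited). The gripper opens to 85 mm and grips with 20 to 120 N. Pads are 22 mm wide; open, the fingers measure 114 mm over their backs; the gripper's body (76 mm by 85 mm) begins 54 mm behind the grasp point. The pads swing forward as they close: fully open they stand 13 mm farther back than shut.
Start: joints at [1.137, 0.314, -0.047, 1.21, 0, 1.571], TCP at [0.252, 0.544, 0.242] pointing down, gripper open.
Joint ranges: [-2.67, 2.67], [-0.69, 1.73], [-1.03, 1.25], [-2.08, 2.16], [-1.42, 1.45], [-3.14, 3.14]. Speed limits (rad/s): [2.39, 2.39, 3.01, 3.14, 3.14, 3.14].

## Interface

Orientations are given as a rotation vector (axis times angle).
In Python, from cell import arm gives the robot as it stands. The module is installed in compiled form; this text tells all that it offers.
- The arm moves only by the shell command python3 -m handwheel 'ROWS'. ROWS is text: rows parted by semicolons, each of 7 numbers parted by spaces: the shift along the world's x, y, z in cm, then the turn, a rotation vector about the world's x, y, z in degrees, then the finger opening in cm, from 0 to 8.54. In form: x y z ax ay az claw; .... A call has 1 to 12 rows; each row shifts and turns the commanded pose from where the row before left it; what a row does not reach is not made up. A row lasts 1/12 s, in which the tool goes at most 41.7 mm and 7.16 degrees, less where a joint would pass 70% of its speed; a pose out of reach is approached as far as the arm can. A call is refused whole if a number of a shift passes 4.17 or a number of a turn 7.16, either way. A call with a gripper value outside its range is refused whole. The fingers move at their own pace and stop on an object; the grip force is fixed at half the most. Time passes only in rows, so rows that do not move let the fingers close. It gives the time, the measured TCP pose, the force and the opening at its end, in the units of the state.
- arm.sense(): the state, without advancing time (a new reading comes with each control period).
- arm.snapshot(name): name is "side" or "top" or "wrist"; returns a dict with "image" (480x640x3 uint8, blue, green, red), "mtx" (3x3 intrinsics, pixels), "origin" and "rotation" of the camera in the world. Camera axes: x right, y down, z forward; pixel columns grow to the right and rows downward; lengths in m; the calibration is good to about 2 mm. A picture is of the moment at which its call begins. There is no depth.
- arm.close_job(): hands the job in, once; it reports no verdict.
Trained networks look in the newest picture that a camera, given by its name, has taken for a name from the list of things; names that differ only in an ending like _2 or _b are one class to them, and where a whole thing is asked for, a point or a joint stands for the part that bears it (a point fixed in the world has none). Each returns a list of dicts, best first, with "confidence" (0 to 1); they miss things now and then, are a little off and sometimes report something else, mostly with a low value. They report only what shows in the picture. A call takes as long as a camera call. They do not tell look-alikes from the thing itself.
- arm.trace(camera, thing): "region" (480x640 bool, what is visible of it) and "centre" ([column, row] in pixels, amid what is visible of it).
- arm.landmark_of(camera, thing): "centre" ([column, row] in pixels: a listed point, or the origin of a listed thing).
The state is a dict: "t": time; "joints": joint angles; "qd": joint speeds; "joint_efforts": joint torques, N m; "eef_pos": TCP position; "tcp_rot": TCP orientation; "force": force on the tool from outside, world axes, zero at the start; "wrist_torque": the same for the moment, N m; "width": opening from 0.0 (shut) to 1.0 (fully open).
Only numpy, scipy, OpenCV 4.12 (cv2) and the standard library are available. Lean on these libraries where they do the work, as an engineer would, in place of code of your own. Each camera call takes 0.05 s, during which the arm holds its last target. There are 200 camera calls.

## Working session

There is one attempt and no reset: what is moved stays moved. The work goes in short steps, Python scripts to look and compute and a shell command to move; the robot and the scene stay as the last step left them, time stands still between calls to the robot, and variables do not carry over. Pictures are saved under pics/ and viewed, about 12 in all and at most 16, crops included, and the job is handed in when it is done.

```bash
mkdir -p pics && cat > h.py <<'E'
import numpy as np, cv2
from cell import arm
from scipy.spatial.transform import Rotation as R
def snap(c,name=None):
    s=arm.snapshot(c)
    if name: cv2.imwrite(f'pics/{name}.png',s['image'])
    return s
def ray(s,px):
    d=np.linalg.inv(s['mtx'])@np.array([px[0],px[1],1.])
    d=np.array(s['rotation'])@d
    return np.array(s['origin']),d/np.linalg.norm(d)
def atz(s,px,z):
    o,d=ray(s,px); return o+d*(z-o[2])/d[2]
def tri(v):
    A=np.zeros((3,3));b=np.zeros(3)
    for s,px in v:
        o,d=ray(s,px);P=np.eye(3)-np.outer(d,d);A+=P;b+=P@o
    p=np.linalg.solve(A,b)
    return p,[round(1000*np.linalg.norm((np.eye(3)-np.outer(ray(s,px)[1],ray(s,px)[1]))@(p-ray(s,px)[0])),1) for s,px in v]
def proj(s,p):
    q=np.array(s['mtx'])@(np.array(s['rotation']).T@(np.array(p)-s['origin'])); return q[:2]/q[2]
E
python3 - <<'E'
from h import *
np.set_printoptions(precision=3,suppress=True)
a=snap('top','top0');b=snap('side','side0')
for s in(a,b): print(s['origin'],s['rotation'],s['mtx'][0][0])
for t in ['gauge1_mid','gauge2_mid','gauge3_mid','gauge4_mid','gauge5_mid','rack','clip3','case','slot1','slot5','lid_handle','lid_hinge','call_top','screwdriver_grip','screw_bin','torch']:
    for n in('top','side'):
        print(t,n,[(np.round(d['centre']).astype(int).tolist(),round(d['confidence'],2)) for d in arm.landmark_of(n,t)][:6])
print(arm.sense())
E
```

```text
[0.497 0.103 1.301] [-2.198  2.184 -0.037] 533.7090537623277
[ 0.331 -0.626  0.9  ] [-2.353  0.368 -0.129] 440.3686467787242
gauge1_mid top []
gauge1_mid side []
gauge2_mid top [([315, 248], 0.66), ([319, 295], 0.64)]
gauge2_mid side []
gauge3_mid top []
gauge3_mid side []
gauge4_mid top [([216, 191], 0.68), ([320, 292], 0.62)]
gauge4_mid side [([268, 263], 0.52)]
gauge5_mid top [([226, 349], 0.92), ([168, 296], 0.87), ([164, 214], 0.7), ([275, 136], 0.59)]
gauge5_mid side [([215, 224], 0.85), ([301, 173], 0.68), ([328, 245], 0.66), ([242, 186], 0.55), ([392, 214], 0.52)]
rack top [([318, 248], 0.9)]
rack side [([311, 263], 0.8)]
clip3 top [([316, 242], 0.85)]
clip3 side [([313, 247], 0.84), ([326, 368], 0.57), ([312, 248], 0.38)]
case top [([457, 256], 0.74)]
case side [([352, 366], 0.61), ([372, 357], 0.59), ([313, 260], 0.38), ([335, 308], 0.36)]
slot1 top [([317, 246], 0.32)]
slot1 side [([370, 356], 0.95), ([310, 374], 0.8), ([396, 352], 0.73), ([329, 367], 0.69), ([273, 198], 0.61), ([351, 367], 0.22)]
slot5 top [([317, 246], 0.32)]
slot5 side [([370, 356], 0.95), ([310, 374], 
[... 358 characters left out ...]
crewdriver_grip top [([217, 190], 0.78)]
screwdriver_grip side [([329, 191], 0.59)]
screw_bin top [([349, 148], 0.74)]
screw_bin side [([405, 260], 0.91), ([438, 322], 0.22), ([393, 351], 0.19)]
torch top [([435, 153], 0.87)]
torch side [([440, 324], 0.86), ([396, 350], 0.18)]
{'t': 1.7, 'joints': array([ 1.137,  0.314, -0.047,  1.21 ,  0.   ,  1.571]), 'qd': array([-0.   ,  0.   , -0.001, -0.002,  0.001,  0.001]), 'joint_efforts': array([ -0.002, -53.944,  34.004,   0.002,  -0.   ,  -0.   ]), 'eef_pos': array([0.252, 0.544, 0.242]), 'tcp_rot': array([-0.676, -3.068,  0.   ]), 'force': array([ 0.072, -0.217,  0.192]), 'wrist_torque': array([0.031, 0.027, 0.035]), 'width': 0.9967979972442568}
```

View images.

```bash
sed -i "s/    s=arm.snapshot(c)/    s=dict(arm.snapshot(c)); s['rotation']=R.from_rotvec(np.ravel(s['rotation'])).as_matrix() if np.size(s['rotation'])==3 else np.array(s['rotation'])/" h.py && grep -n rotation h.py | head -3
```

```text
5:    s=dict(arm.snapshot(c)); s['rotation']=R.from_rotvec(np.ravel(s['rotation'])).as_matrix() if np.size(s['rotation'])==3 else np.array(s['rotation'])
10:    d=np.array(s['rotation'])@d
21:    q=np.array(s['mtx'])@(np.array(s['rotation']).T@(np.array(p)-s['origin'])); return q[:2]/q[2]
```

View pics/top0.png

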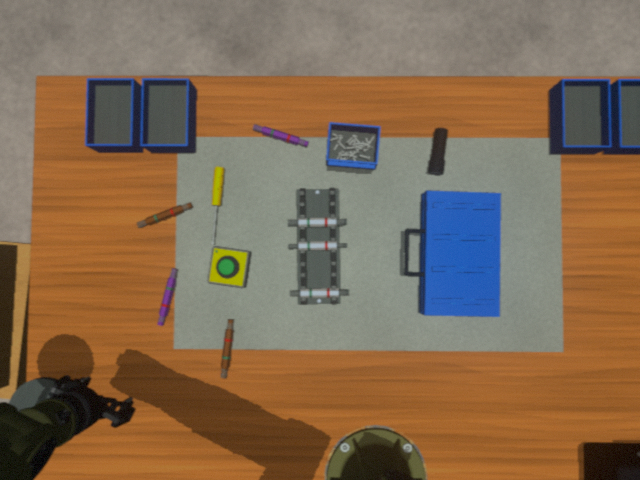

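View pics/side0.png

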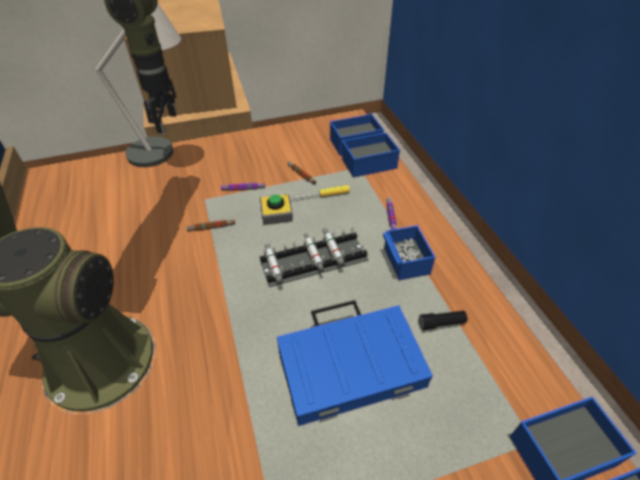

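```bash
python3 - <<'E'
from h import *
np.set_printoptions(precision=3,suppress=True)
a=snap('top');b=snap('side')
for n,p,q,z in [('gA',(317,222),(333,249),.033),('gB',(317,246),(314,251),.033),('gC',(318,294),(272,263),.033),('handle',(408,254),(335,306),.046),('call',(227,266),(275,201),.064),('clip3',(316,242),(313,247),.033),('hinge',(496,255),(367,398),.034),('scr',(217,190),(329,191),.02)]:
    print(n,atz(a,p,z),atz(b,q,z),*tri([(a,p),(b,q)]))
for p in [(422,190),(500,193),(499,316),(421,314)]: print('lidcorner',atz(a,p,.058))
for p in [(298,188),(338,188),(338,304),(296,303)]: print('rackcorner',atz(a,p,.006))
g=a['image'][170:330,270:520]; cv2.imwrite('pics/c0.png',cv2.resize(g,None,fx=3.2,fy=3.2,interpolation=cv2.INTER_CUBIC))
E
```

```text
gA [0.606 0.141 0.033] [0.605 0.134 0.033] [0.607 0.142 0.024] [np.float64(0.7), np.float64(0.7)]
gB [0.548 0.141 0.033] [0.554 0.142 0.033] [0.551 0.14  0.036] [np.float64(2.7), np.float64(2.7)]
gC [0.435 0.138 0.033] [0.437 0.136 0.033] [0.436 0.137 0.032] [np.float64(1.4), np.float64(1.4)]
handle [ 0.531 -0.073  0.046] [ 0.546 -0.053  0.046] [ 0.534 -0.071  0.074] [np.float64(4.6), np.float64(4.6)]
call [0.499 0.349 0.064] [0.498 0.338 0.064] [0.5   0.351 0.053] [np.float64(0.1), np.float64(0.1)]
clip3 [0.558 0.143 0.033] [0.556 0.157 0.033] [0.555 0.144 0.048] [np.float64(2.5), np.float64(2.5)]
hinge [ 0.53  -0.282  0.034] [ 0.536 -0.28   0.034] [ 0.532 -0.282  0.039] [np.float64(2.5), np.float64(2.5)]
scr [0.683 0.384 0.02 ] [0.678 0.382 0.02 ] [0.681 0.386 0.017] [np.float64(2.3), np.float64(2.3)]
lidcorner [ 0.68  -0.104  0.058]
lidcorner [ 0.674 -0.286  0.058]
lidcorner [ 0.389 -0.281  0.058]
lidcorner [ 0.392 -0.101  0.058]
rackcorner [0.691 0.189 0.006]
rackcorner [0.692 0.092 0.006]
rackcorner [0.41  0.09  0.006]
rackcorner [0.411 0.192 0.006]
```

View pics/c0.png

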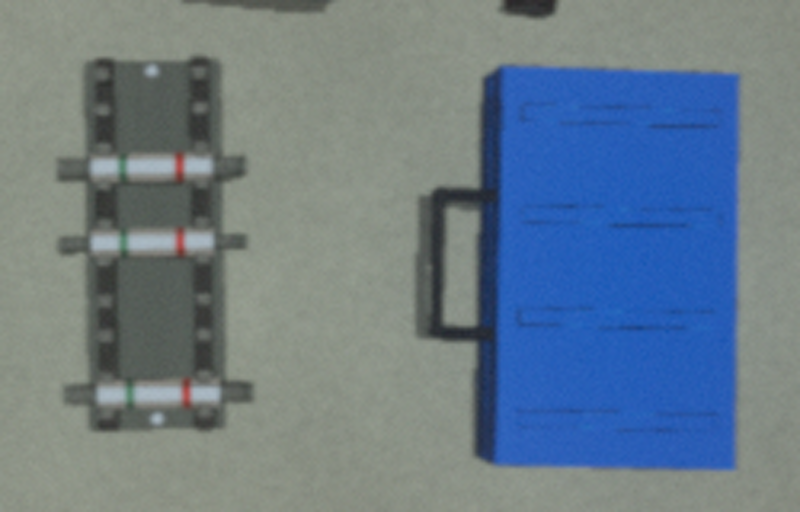

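```bash
python3 -m handwheel '2.3 -3.3 0.5 0 0 -5.4 8.5;2.3 -3.3 0.5 0 0 -5.4 8.5;2.3 -3.3 0.5 0 0 -5.4 8.5;2.3 -3.3 0.5 0 0 -5.4 8.5;2.3 -3.3 0.5 0 0 -5.4 8.5;2.3 -3.3 0.5 0 0 -5.4 8.5;2.3 -3.3 0 0 0 -5.4 4;2.3 -3.3 0 0 0 -5.4 4;2.3 -3.3 0 0 0 -5.4 4;2.3 -3.3 0 0 0 -5.4 4;2.3 -3.3 0 0 0 -5.4 4;2.3 -3.3 0 0 0 -5.4 4'; python3 - <<'E'
from h import *
np.set_printoptions(precision=3,suppress=True)
s=arm.sense();print(s['t'],s['joints'],s['eef_pos'],s['tcp_rot'],s['width'])
w=snap('wrist','w0');print(w['origin'],w['rotation'],w['mtx'])
E
```

```text
t: 2.8
eef_pos: [0.529, 0.1466, 0.2726]
tcp_rot: [2.22, 2.223, 0.001]
force: [0.5, -0.1, 0.5]
width: 0.467
2.8 [ 0.27   0.206 -0.118  1.246  0.     1.84 ] [0.529 0.147 0.273] [2.22  2.223 0.001] 0.4666638136649816
[0.528 0.217 0.405] [[ 1.     0.001  0.002]
 [ 0.002 -0.96  -0.279]
 [ 0.001  0.279 -0.96 ]] [[353.115   0.    323.856]
 [  0.    353.115 240.295]
 [  0.      0.      1.   ]]
```

View pics/w0.png

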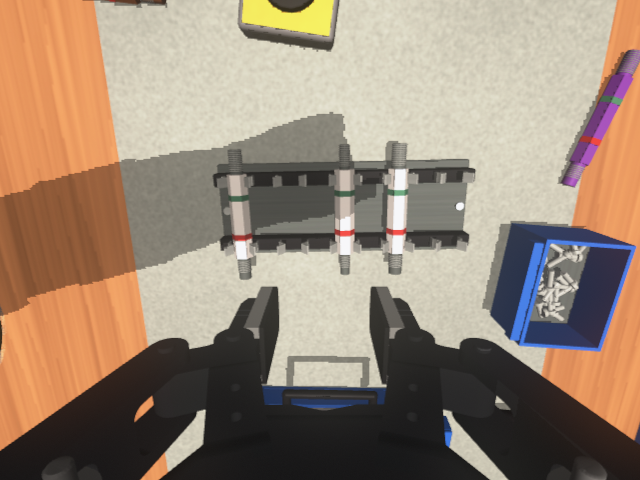

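```bash
python3 - <<'E'
from h import *
np.set_printoptions(precision=4,suppress=True)
a=snap('top');w=snap('wrist')
for n,p,q in [('A',(317.3,222.2),(397.5,211)),('B',(317.7,245.6),(344.5,212)),('C',(319.5,292.7),(240,217))]:
    print(n,*tri([(a,p),(w,q)]),atz(w,q,.033),atz(a,p,.033))
for n,e,f in [('A',(399.5,144),(395.5,273)),('B',(344,145),(345.5,273)),('C',(235,151),(245,278))]:
    e,f=atz(w,e,.033),atz(w,f,.033);print(n,'ends',e,f,(e+f)/2,'len',np.linalg.norm(e-f),'yawdeg',np.degrees(np.arctan2(-(e-f)[0],(e-f)[1])))
for p in [(290,358),(368,360)]: print('handle bar shadow/edge?',atz(w,p,.046))
E
```

```text
A [0.6048 0.1407 0.0487] [np.float64(1.0), np.float64(1.0)] [0.6091 0.138  0.033 ] [0.6052 0.1407 0.033 ]
B [0.5504 0.1391 0.0435] [np.float64(1.4), np.float64(1.4)] [0.5524 0.1371 0.033 ] [0.5494 0.1393 0.033 ]
C [0.4392 0.1331 0.0341] [np.float64(1.7), np.float64(1.7)] [0.4403 0.1319 0.033 ] [0.4378 0.1342 0.033 ]
A ends [0.6072 0.2072 0.033 ] [0.6109 0.067  0.033 ] [0.6091 0.1371 0.033 ] len 0.14023033333844628 yawdeg 1.480912436347962
B ends [0.5509 0.2063 0.033 ] [0.5546 0.0671 0.033 ] [0.5527 0.1367 0.033 ] len 0.13920688523785846 yawdeg 1.4890466609112296
C ends [0.4399 0.2006 0.033 ] [0.4411 0.0614 0.033 ] [0.4405 0.131  0.033 ] len 0.13921578050418362 yawdeg 0.47940659586497236
handle bar shadow/edge? [ 0.4903 -0.0341  0.046 ]
handle bar shadow/edge? [ 0.5817 -0.0371  0.046 ]
```

```bash
python3 -m handwheel '0.1 -1.7 -0.6 0 0 7.1 4;0 -1.7 -0.6 0 0 7.1 4;0 -1.7 -0.6 0 0 7.1 4;0.1 -1.7 -0.6 0 0 7.1 4;0 -1.7 -0.6 0 0 7.1 4;0 -1.7 -0.6 0 0 7.1 4;0.1 -1.7 -0.6 0 0 7.1 4;0 -1.7 -0.6 0 0 7.1 4;0.1 -1.7 -0.6 0 0 7.1 4;0 -1.7 -0.6 0 0 7.1 4;0 -1.7 -0.6 0 0 7.1 4;0.1 -1.7 -0.6 0 0 7.1 4'; python3 -m handwheel '0 -1.5 0 0 0 6.2 4;0 0 0 0 0 0 4'; python3 - <<'E'
from h import *
np.set_printoptions(precision=3,suppress=True)
s=arm.sense();print(s['t'],s['joints'],s['eef_pos'],s['tcp_rot'],s['width'])
w=snap('wrist','w1');print(w['origin'],w['rotation'])
for n in ('wrist','top'):
  for t in('lid_handle','lid_hinge'):
    if n=='top' and t=='lid_handle': snap('top')
    print(n,t,[(d['centre'],d['confidence']) for d in arm.landmark_of(n,t)])
E
```

```text
t: 3.95
eef_pos: [0.5328, -0.055, 0.2001]
tcp_rot: [-0.108, -3.14, -0.001]
force: [0.5, -0.1, -0.3]
width: 0.468
t: 4.12
eef_pos: [0.5327, -0.0714, 0.1999]
tcp_rot: [0.053, -3.14, 0.001]
force: [-0.1, 0.3, 0.2]
width: 0.468
4.1167 [-0.133  0.218 -0.27   1.083 -0.001 -0.167] [ 0.533 -0.071  0.2  ] [ 0.053 -3.14   0.001] 0.4683762136896905
[ 0.461 -0.075  0.332] [[-0.034  0.96   0.279]
 [ 0.999  0.033  0.009]
 [-0.     0.279 -0.96 ]]
wrist lid_handle [([330.4, 233.4], 0.84)]
wrist lid_hinge [([79.1, 212.3], 0.66)]
top lid_handle [([404.4, 252.1], 0.96)]
top lid_hinge []
```

View pics/w1.png

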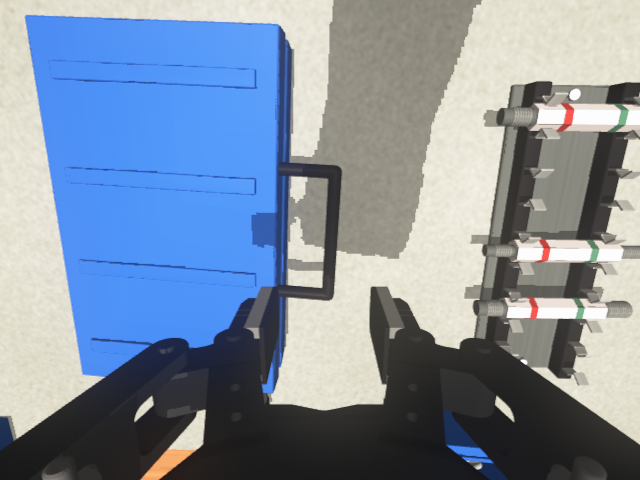

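```bash
python3 - <<'E'
from h import *
np.set_printoptions(precision=4,suppress=True)
a=snap('top');w=snap('wrist')
print(*tri([(a,(406.3,252.6)),(w,(333,233))]))
e,f=atz(w,(335,170),.046),atz(w,(331,296),.046)
print(e,f,(e+f)/2,np.linalg.norm(e-f),'dir deg',np.degrees(np.arctan2((f-e)[1],(f-e)[0])))
print('lid corners',[atz(w,p,.058) for p in [(27,16),(276,24)]])
p=[0.533,-0.07,.2];print('axis TCP px',proj(w,p),proj(w,[.533,-.07,.046]))
E
```

```text
[ 0.5322 -0.0646  0.0712] [np.float64(1.4), np.float64(1.4)]
[ 0.486 -0.063  0.046] [ 0.596  -0.0621  0.046 ] [ 0.541  -0.0625  0.046 ] 0.10999345665628388 dir deg 0.46249721282830764
lid corners [array([ 0.3881, -0.2779,  0.058 ]), array([ 0.3875, -0.1079,  0.058 ])]
axis TCP px [325.0535 316.6442] [324.362  226.7829]
```

```bash
python3 -m handwheel '0.2 0.6 -2 0 0 -1.5 3;0 0 -3 0 0 0 3;0 0 -3 0 0 0 3;0 0 -3 0 0 0 3;0 0 -2.6 0 0 0 3;0 0 0 0 0 0 3'; python3 - <<'E'
from h import *
np.set_printoptions(precision=3,suppress=True)
s=arm.sense();print(s['eef_pos'],s['tcp_rot'],s['width'],s['force'])
w=snap('wrist','w2')
E
```

```text
t: 5.02
eef_pos: [0.5312, -0.0637, 0.0596]
tcp_rot: [0.007, -3.134, -0.002]
force: [-1.7, 0.6, -0.5]
width: 0.354
[ 0.531 -0.064  0.06 ] [ 0.007 -3.134 -0.002] 0.3539023503962895 [-1.696  0.611 -0.462]
```

View pics/w2.png

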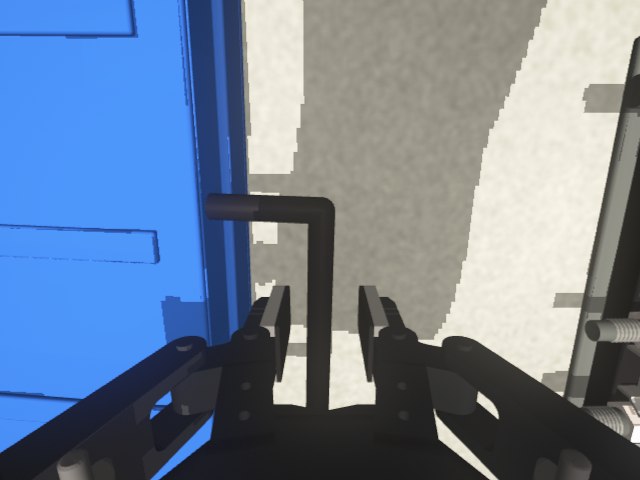

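```bash
python3 -m handwheel '0 0 -1.1 0 0 0 3;0 0 -1 0 0 0 3;0 0 0 0 0 0 0.6;0 0 0 0 0 0 0.6;0 0 0 0 0 0 0.6;0 0 0 0 0 0 0.6;0 0 0 0 0 0 0.6'
```

```text
t: 5.65
eef_pos: [0.5351, -0.0658, 0.0437]
tcp_rot: [0.005, -3.142, 0.004]
force: [-0.3, -5.3, -3.2]
width: 0.099
```

```bash
python3 - <<'E'
import numpy as np
f=np.radians(3.15+np.r_[0,2.5,np.arange(7.5,108,5)]);r=21.83
y=r*np.cos(f);z=r*np.sin(f)
print(';'.join(f'0 {round(b-a,2)} {round(d-c,2)} 0 0 0 0.6' for a,b,c,d in zip(y.round(2),y.round(2)[1:],z.round(2),z.round(2)[1:])))
print(y[-1],z[-1],y[0],z[0],len(f)-1)
E
```

```text
0 -0.08 0.95 0 0 0 0.6;0 -0.27 1.88 0 0 0 0.6;0 -0.43 1.86 0 0 0 0.6;0 -0.59 1.81 0 0 0 0.6;0 -0.75 1.75 0 0 0 0.6;0 -0.9 1.68 0 0 0 0.6;0 -1.04 1.59 0 0 0 0.6;0 -1.18 1.5 0 0 0 0.6;0 -1.3 1.39 0 0 0 0.6;0 -1.42 1.27 0 0 0 0.6;0 -1.52 1.14 0 0 0 0.6;0 -1.62 1.01 0 0 0 0.6;0 -1.7 0.86 0 0 0 0.6;0 -1.77 0.71 0 0 0 0.6;0 -1.82 0.55 0 0 0 0.6;0 -1.86 0.39 0 0 0 0.6;0 -1.89 0.23 0 0 0 0.6;0 -1.91 0.06 0 0 0 0.6;0 -1.9 -0.11 0 0 0 0.6;0 -1.88 -0.27 0 0 0 0.6;0 -1.86 -0.43 0 0 0 0.6;0 -1.81 -0.59 0 0 0 0.6
-7.698532443571589 20.427469207302103 21.797016997345242 1.1995624274886905 22
```

```bash
python3 -m handwheel '0 -0.1 0.9 0 0 0 0.6;0 -0.3 1.9 0 0 0 0.6;0 -0.4 1.9 0 0 0 0.6;0 -0.6 1.8 0 0 0 0.6;0 -0.7 1.8 0 0 0 0.6;0 0 0 0 0 0 0.6'
```

```text
t: 6.15
eef_pos: [0.5345, -0.0965, 0.1276]
tcp_rot: [-0.004, -3.14, 0.034]
force: [3.1, -34.4, -22.1]
width: 0.1
```

```bash
python3 - <<'E'
from h import *
b=snap('side','side1')
g=b['image'][220:430,230:450]; cv2.imwrite('pics/c1.png',cv2.resize(g,None,fx=2.8,fy=2.8,interpolation=cv2.INTER_CUBIC))
a=b['image']
b0=cv2.imread('pics/side0.png')[220:430,230:450];cv2.imwrite('pics/c1.png',cv2.resize(np.hstack([b0,g]),None,fx=1.8,fy=2.4,interpolation=cv2.INTER_CUBIC))
E
```

```text
(no output)
```

View pics/c1.png

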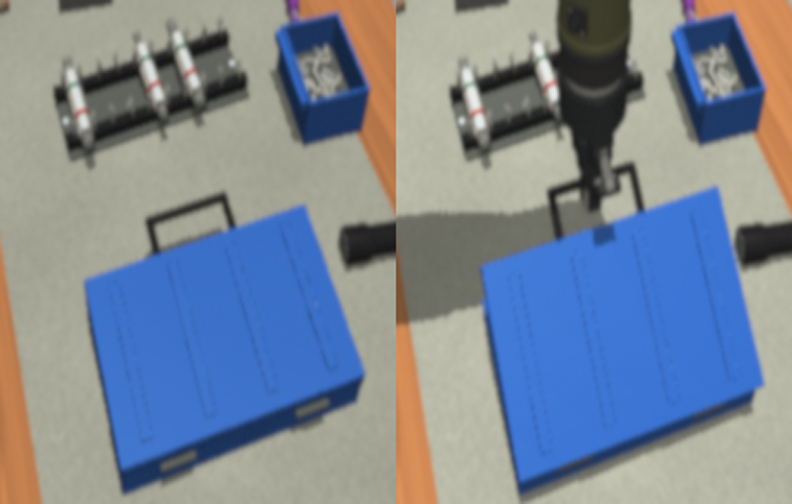

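```bash
python3 - <<'E'
from h import *
np.set_printoptions(precision=4,suppress=True)
b=snap('side');s=arm.sense();print(s['eef_pos'],s['force'],s['wrist_torque'])
for px,y in [((333.3,306.7),-.066),((338.3,294.2),-.0965)]:
    o,d=ray(b,px)
    print(o+d*(y-o[1])/d[1], [ (o+d*(z-o[2])/d[2]) for z in(.046,.071,.13,.15)])
E
```

```text
[ 0.5345 -0.0953  0.1257] [  3.5991 -34.2207 -21.8489] [-6.0598 -0.5938 -0.1572]
[ 0.5367 -0.066   0.0643] [array([ 0.5412, -0.0537,  0.046 ]), array([ 0.535 , -0.0705,  0.071 ]), array([ 0.5205, -0.11  ,  0.13  ]), array([ 0.5156, -0.1234,  0.15  ])]
[ 0.536  -0.0965  0.1504] [array([ 0.5646, -0.0228,  0.046 ]), array([ 0.5578, -0.0404,  0.071 ]), array([ 0.5416, -0.0821,  0.13  ]), array([ 0.5362, -0.0962,  0.15  ])]
```

```bash
python3 - <<'E'
import numpy as np
f=np.radians(np.arange(37,113,5));r=21.83
y=np.r_[-8.65,-28.05+r*np.cos(f)].round(1);z=np.r_[12.6,3.4+r*np.sin(f)-2.35].round(1)
print(';'.join(f'0 {round(b-a,2)} {round(d-c,2)} 0 0 0 0.6' for a,b,c,d in zip(y,y[1:],z,z[1:])),len(f))
print(y[-1],z[-1])
E
```

```text
0 -2.0 1.6 0 0 0 0.6;0 -1.2 1.5 0 0 0 0.6;0 -1.4 1.3 0 0 0 0.6;0 -1.4 1.3 0 0 0 0.6;0 -1.6 1.1 0 0 0 0.6;0 -1.6 0.9 0 0 0 0.6;0 -1.7 0.8 0 0 0 0.6;0 -1.8 0.7 0 0 0 0.6;0 -1.8 0.5 0 0 0 0.6;0 -1.9 0.4 0 0 0 0.6;0 -1.9 0.2 0 0 0 0.6;0 -1.9 0.0 0 0 0 0.6;0 -1.9 -0.2 0 0 0 0.6;0 -1.9 -0.3 0 0 0 0.6;0 -1.8 -0.5 0 0 0 0.6;0 -1.8 -0.6 0 0 0 0.6 16
-36.2 21.3
```

```bash
python3 -m handwheel '0 -2.0 1.6 0 0 0 0.6;0 -1.2 1.5 0 0 0 0.6;0 -1.4 1.3 0 0 0 0.6;0 0 0 0 0 0 0.6'
```

```text
t: 6.58
eef_pos: [0.5339, -0.1326, 0.1727]
tcp_rot: [0.003, -3.141, -0.002]
force: [-6.1, 3.5, 3.1]
width: 0.098
```

```bash
python3 -m handwheel '0 -1.4 1.3 0 0 0 0.6;0 -1.6 1.1 0 0 0 0.6;0 -1.6 0.9 0 0 0 0.6;0 -1.7 0.8 0 0 0 0.6;0 -1.8 0.7 0 0 0 0.6;0 0 0 0 0 0 0.6' && python3 -m handwheel '0 -1.8 0.5 0 0 0 0.6;0 -1.9 0.4 0 0 0 0.6;0 -1.9 0.2 0 0 0 0.6;0 -1.9 0.0 0 0 0 0.6;0 0 0 0 0 0 0.6'
```

```text
t: 7.08
eef_pos: [0.5332, -0.2136, 0.2216]
tcp_rot: [0.004, -3.141, -0.001]
force: [-13.6, 4.7, 17.3]
width: 0.098
t: 7.5
eef_pos: [0.5331, -0.2908, 0.2314]
tcp_rot: [0.001, -3.14, 0.005]
force: [-10.4, -2.4, 10.4]
width: 0.101
```

```bash
python3 -m handwheel '0 -1.9 -0.2 0 0 0 0.6;0 -1.9 -0.3 0 0 0 0.6;0 -1.8 -0.5 0 0 0 0.6;0 0 0 0 0 0 0.6;0 0 0 0 0 0 2;0 0 0 0 0 0 2;0 0 0 0 0 0 2.5;0 0 0 0 0 0 2.5' && python3 -m handwheel '0 0 2 0 0 0 2.5;0 0 2.5 0 0 0 2.5;0 0 2.5 0 0 0 3'
```

```text
t: 8.17
eef_pos: [0.5356, -0.3432, 0.2197]
tcp_rot: [-0.008, 3.141, 0.0]
force: [-0.1, -0.1, 0.6]
width: 0.293
t: 8.42
eef_pos: [0.535, -0.3426, 0.2895]
tcp_rot: [0.008, -3.14, -0.002]
force: [1.3, -0.7, 0.3]
width: 0.353
```

```bash
python3 -m handwheel '0 1.6 0 0 0 -7.1 4;0 1.6 0 0 0 -7.1 4;0 1.6 0 0 0 -7.1 4;0 1.6 0 0 0 -7.1 4;0 1.6 0 0 0 -7.1 4;0 1.6 0 0 0 -7.1 4;0 1.6 0 0 0 -7.1 4;0 1.6 0 0 0 -7.1 4;0 1.6 0 0 0 -7.1 4;0 1.6 0 0 0 -7.1 4;0 1.6 0 0 0 -7.1 4;0 1.6 0 0 0 -7.1 4' && python3 -m handwheel '0 0 0 0 0 -4.3 4;0 0 0 0 0 0 4' && python3 - <<'E'
from h import *
np.set_printoptions(precision=3,suppress=True)
s=arm.sense();print(s['joints'])
w=snap('wrist','w3');print(w['origin'],w['rotation'])
for t in('slot3','case','lid_hinge'):
    print(t,[(d['centre'],d['confidence']) for d in arm.landmark_of('wrist',t)])
E
```

```text
t: 9.42
eef_pos: [0.5353, -0.1502, 0.2895]
tcp_rot: [2.127, 2.311, 0.001]
force: [0.8, -0.1, 0.2]
width: 0.468
t: 9.58
eef_pos: [0.5354, -0.1502, 0.2896]
tcp_rot: [2.206, 2.236, 0.001]
force: [0.9, -0.2, -0.1]
width: 0.469
[-0.274  0.215 -0.068  1.287  0.     1.284]
[ 0.533 -0.08   0.422] [[ 1.     0.013  0.005]
 [ 0.014 -0.96  -0.279]
 [ 0.001  0.279 -0.96 ]]
slot3 [([280.0, 240.6], 0.88), ([408.0, 243.7], 0.74), ([320.2, 238.9], 0.65), ([233.3, 239.5], 0.61)]
case [([321.0, 231.4], 0.88)]
lid_hinge [([320.0, 310.2], 0.92)]
```

View pics/w3.png

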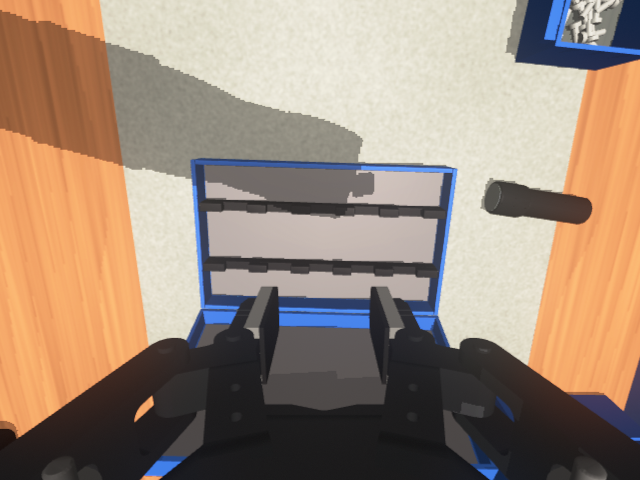

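```bash
python3 - <<'E'
from h import *
np.set_printoptions(precision=4,suppress=True)
w=snap('wrist');a=snap('top','top1')
for n,p,z in [('FL',(192.5,160),.034),('FR',(456.5,168),.034),('BL',(203,313),.034),('BR',(438.5,316),.034),('s1',(233.3,239.5),.029),('s2',(280,240.6),.029),('s3',(320.2,238.9),.029),('s5',(408,243.7),.029),('orig',(321,231.4),0)]: print(n,atz(w,p,z))
for t in('slot3','case','lid_hinge'):
    print(t,[(d['centre'],d['confidence'],atz(a,d['centre'],{'s':.029,'c':0,'l':.034}[t[0]])) for d in arm.landmark_of('top',t)])
g=a['image'][170:340,380:540]; c=w['image'][140:340,170:480]
g=cv2.resize(g,(600,600*170//160//1),interpolation=cv2.INTER_CUBIC)[:400] if 0 else cv2.resize(g,(376,400),interpolation=cv2.INTER_CUBIC)
cv2.imwrite('pics/c2.png',np.hstack([g,cv2.resize(c,(420,271*1),interpolation=cv2.INTER_CUBIC) if 0 else cv2.resize(c,(424,400))]))
E
```

```text
FL [ 0.3929 -0.1068  0.034 ]
FR [ 0.6769 -0.111   0.034 ]
BL [ 0.3896 -0.2885  0.034 ]
BR [ 0.6762 -0.2884  0.034 ]
s1 [ 0.4303 -0.1964  0.029 ]
s2 [ 0.4843 -0.1969  0.029 ]
s3 [ 0.5308 -0.1942  0.029 ]
s5 [ 0.6328 -0.1985  0.029 ]
orig [ 0.5315 -0.1928  0.    ]
slot3 [([459.1, 252.3], 0.89, array([ 0.5358, -0.1967,  0.029 ])), ([461.1, 295.5], 0.84, array([ 0.4336, -0.201 ,  0.029 ])), ([460.1, 229.7], 0.8, array([ 0.5896, -0.1994,  0.029 ])), ([459.2, 277.2], 0.75, array([ 0.4768, -0.1967,  0.029 ])), ([458.2, 211.2], 0.57, array([ 0.6338, -0.1951,  0.029 ]))]
case [([456.7, 256.8], 0.62, array([ 0.5257, -0.1977,  0.    ]))]
lid_hinge []
```

View pics/c2.png

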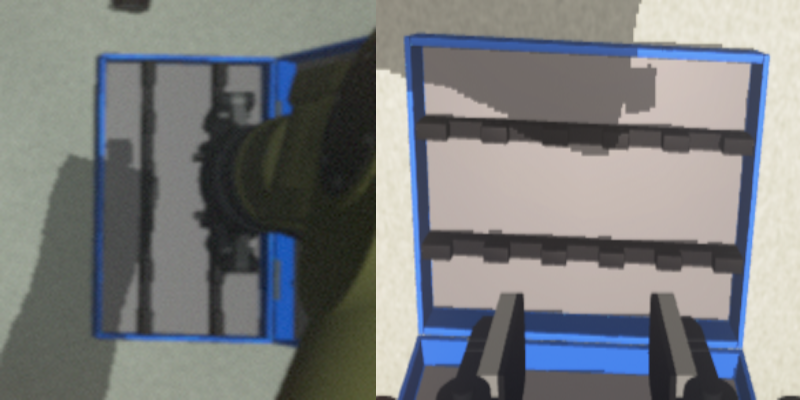

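```bash
python3 -m handwheel '-1 2.8 -1 0 0 0.7 4;-1 2.8 -1 0 0 0 4;-1 2.8 -1 0 0 0 4;-1 2.8 -1 0 0 0 4;-1 2.8 -1 0 0 0 4;-1 2.8 -1 0 0 0 4;-0.9 2.8 -1 0 0 0 4;-0.9 2.8 -1 0 0 0 4;-0.9 2.8 -1 0 0 0 4;-1 2.8 -1 0 0 0 4;0 0.3 -2 0 0 0 4;0 0 -2 0 0 0 4' && python3 -m handwheel '0 0 -2 0 0 0 4;0 0 -1 0 0 0 4;0 0 0 0 0 0 4' && python3 - <<'E'
from h import *
np.set_printoptions(precision=4,suppress=True)
w=snap('wrist','w4');print(w['origin'])
for p in ([.4385,.133,.033],):print(proj(w,p))
E
```

```text
t: 11.03
eef_pos: [0.4384, 0.1333, 0.1493]
tcp_rot: [2.189, 2.253, 0.003]
force: [0.6, -0.5, -0.0]
width: 0.469
t: 11.28
eef_pos: [0.4365, 0.1308, 0.1173]
tcp_rot: [-2.192, -2.248, 0.005]
force: [-0.5, 0.3, 0.4]
width: 0.469
[0.434  0.201  0.2494]
[329.2342 247.6682]
```

View pics/w4.png

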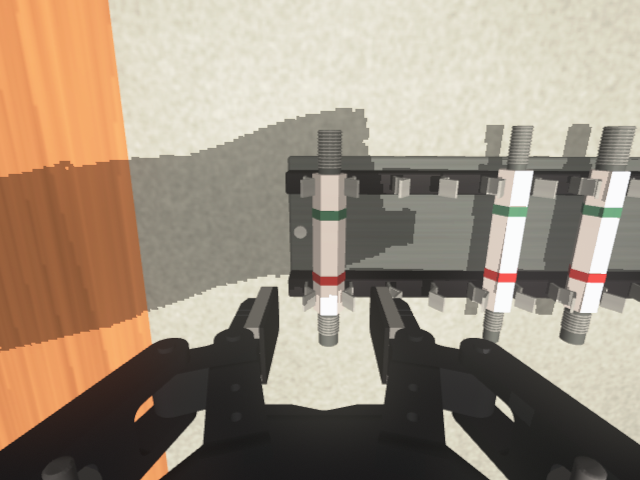

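```bash
python3 -m handwheel '0.1 0 -2.5 0 0 0 4;0 0 -2.5 0 0 0 4;0 0 -2.2 0 0 0 4;0 0 -1.2 0 0 0 4;0 0 -0.8 0 0 0 4;0 0 0 0 0 0 4' && python3 -m handwheel '0 0 0 0 0 0 1.5;0 0 0 0 0 0 1.5;0 0 0 0 0 0 1.5;0 0 0 0 0 0 1.5;0 0 0 0 0 0 1.5'
```

```text
t: 11.83
eef_pos: [0.4391, 0.1312, 0.0269]
tcp_rot: [-2.193, -2.248, 0.001]
force: [-0.5, -0.4, 0.5]
width: 0.468
t: 12.25
eef_pos: [0.4403, 0.1317, 0.0286]
tcp_rot: [2.192, 2.248, 0.003]
force: [-1.8, 0.1, 6.0]
width: 0.21
```

```bash
python3 -m handwheel '0 0 0.3 0 0 0 1.2;0 0 0.4 0 0 0 1.2;0 0 0.4 0 0 0 1.2;0 0 0.6 0 0 0 1.2;0 0 1 0 0 0 1.2;0 0 1.5 0 0 0 1.2;0 0 1.5 0 0 0 1.2;0 0 1.5 0 0 0 1.2;0 0 1.5 0 0 0 1.2;0 0 1.3 0 0 0 1.2;0 0 0 0 0 0 1.2' && python3 - <<'E'
from h import *
np.set_printoptions(precision=4,suppress=True)
w=snap('wrist','w5');print(w['origin'],arm.sense()['eef_pos'],arm.sense()['joints'][5])
E
```

```text
t: 13.17
eef_pos: [0.4414, 0.1321, 0.1309]
tcp_rot: [2.191, 2.247, 0.008]
force: [0.5, 0.5, 0.4]
width: 0.214
[0.4377 0.2019 0.2631] [0.4408 0.1319 0.1294] 1.8363286523294287
```

View pics/w5.png

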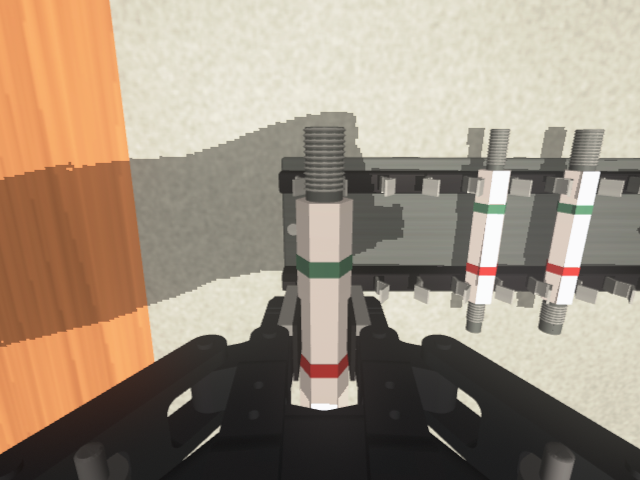

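```bash
python3 -m handwheel '-0.1 -2.7 0 0 0 -1 1.2;-0.1 -2.7 0 0 0 -0.9 1.2;-0.1 -2.8 0 0 0 0 1.2;0 -2.8 0 0 0 0 1.2;-0.1 -2.8 0 0 0 0 1.2;0 -2.8 0 0 0 0 1.2;-0.1 -2.8 0 0 0 0 1.2;0 -2.8 0 0 0 0 1.2;-0.1 -2.8 0 0 0 0 1.2;0 -2.8 0 0 0 0 1.2;0 -2.7 0 0 0 0 1.2;0 -2.5 0 0 0 0 1.2' && python3 -m handwheel '0 0 -2 0 0 0 1.2;0 0 -2 0 0 0 1.2;0 0 0 0 0 0 1.2;0 0 0 0 0 0 1.2' && python3 - <<'E'
from h import *
np.set_printoptions(precision=4,suppress=True)
w=snap('wrist','w6');print(w['origin'],w['rotation'],arm.sense()['joints'][5])
print([(np.round(d['centre'],1),round(d['confidence'],2),atz(w,d['centre'],.029)) for d in arm.landmark_of('wrist','slot3')])
E
```

```text
t: 14.22
eef_pos: [0.4326, -0.2, 0.1267]
tcp_rot: [-2.23, -2.212, 0.0]
force: [0.3, 0.1, -2.0]
width: 0.212
t: 14.55
eef_pos: [0.4316, -0.1979, 0.0861]
tcp_rot: [-2.228, -2.21, 0.002]
force: [-0.8, 0.3, -1.1]
width: 0.211
[ 0.4314 -0.1281  0.2184] [[ 1.     -0.0067 -0.0048]
 [-0.0077 -0.9607 -0.2776]
 [-0.0027  0.2776 -0.9607]] 1.148901953070916
[(array([596.1, 259.4]), 0.92, array([ 0.5844, -0.1952,  0.029 ])), (array([416.7, 259.7]), 0.82, array([ 0.483 , -0.1947,  0.029 ]))]
```

View pics/w6.png

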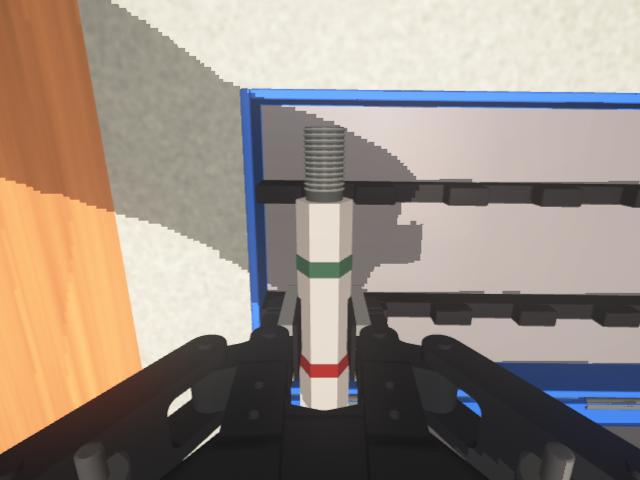

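```bash
python3 - <<'E'
from h import *
np.set_printoptions(precision=4,suppress=True)
w=snap('wrist');print(arm.sense()['eef_pos'])
for c in (377,467,558.5): print(atz(w,(c,188),.03))
for p in [(244,91),(244,330)]: print('left rim outer',atz(w,p,.034))
im=w['image'].astype(int)
for r in (192,198,204,316,322): print(r,np.where(np.abs(np.diff(im[r,340:640].sum(1)))>40)[0]+340)
print('net slots', .4844-.05 if 0 else '')
E
```

```text
[ 0.4338 -0.1986  0.0882]
[ 0.4612 -0.1546  0.03  ]
[ 0.5096 -0.1549  0.03  ]
[ 0.5587 -0.1553  0.03  ]
left rim outer [ 0.394  -0.1063  0.034 ]
left rim outer [ 0.3848 -0.2374  0.034 ]
192 [410 437 444]
198 [341 342 347 348 406 437]
204 [351 352 396 397 443 456 479 481 482 531 532 533 573 574 616 617 618 620
 622]
316 [346 347 353 354 368 369 383 384 385 426 427 466 467 502 505 506 507 550
 585 586]
322 [346 347 354 355 369 370 385 386 387 429 430 431 465 466 511 512 513 548
 549 592 593 594 595 631 632 633]
net slots
```

```bash
python3 -m handwheel '0.4 0 -0.5 0 0 0 1.2;0 0 -1.5 0 0 0 1.2;0 0 -1.5 0 0 0 1.2;0 0 -1.5 0 0 0 1.2;0 0 -0.5 0 0 0 1.2;0 0 0 0 0 0 1.2' && python3 -m handwheel '0 0 -0.4 0 0 0 1.2;0 0 -0.3 0 0 0 1.2;0 0 0 0 0 0 1.2;0 0 0 0 0 0 1.2'
```

```text
t: 15.2
eef_pos: [0.4367, -0.198, 0.0315]
tcp_rot: [-2.229, -2.212, 0.001]
force: [-0.7, -0.0, -0.5]
width: 0.214
t: 15.53
eef_pos: [0.4371, -0.1989, 0.0256]
tcp_rot: [2.23, 2.212, -0.001]
force: [-2.2, -1.4, -1.0]
width: 0.213
```

```bash
python3 -m handwheel '0 0 -0.2 0 0 0 1.2;0 0 0 0 0 0 1.2;0 0 0 0 0 0 1.2'; python3 -m handwheel '0 0 0 0 0 0 3.5;0 0 0 0 0 0 3.5;0 0 0 0 0 0 3.5;0 0 0 0 0 0 3.5;0 0 1 0 0 0 3.5;0 0 2 0 0 0 3.5;0 0 3 0 0 0 3.5;0 0 3 0 0 0 4;0 0 2 0 0 0 4;0 0 0 0 0 0 4'; python3 - <<'E'
from h import *
np.set_printoptions(precision=4,suppress=True)
w=snap('wrist','w7');print(w['origin'],arm.sense()['eef_pos'])
print([(np.round(d['centre'],1),round(d['confidence'],2),atz(w,d['centre'],.029)) for d in arm.landmark_of('wrist','gauge3_mid')+arm.landmark_of('wrist','gauge1_mid')])
E
```

```text
t: 15.78
eef_pos: [0.4373, -0.199, 0.0246]
tcp_rot: [2.23, 2.212, -0.0]
force: [-5.2, 0.3, 13.8]
width: 0.214
t: 16.62
eef_pos: [0.4402, -0.1999, 0.1384]
tcp_rot: [2.225, 2.208, 0.005]
force: [0.8, -0.6, 0.5]
width: 0.467
[ 0.4386 -0.1295  0.2703] [ 0.4392 -0.1995  0.1362]
[]
```

View pics/w7.png

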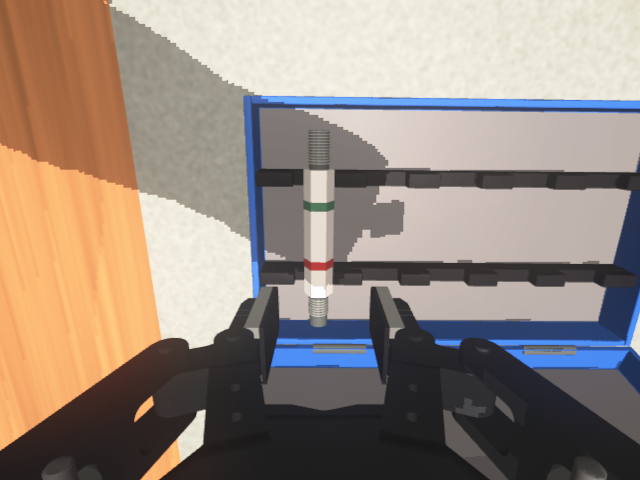

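```bash
python3 -m handwheel '0.9 2.8 0.2 0 0 1.9 4;0.9 2.8 0 0 0 0 4;0.9 2.8 0 0 0 0 4;1 2.8 0 0 0 0 4;1 2.8 0 0 0 0 4;1 2.8 0 0 0 0 4;1 2.8 0 0 0 0 4;1 2.8 0 0 0 0 4;1 2.8 0 0 0 0 4;1 2.8 0 0 0 0 4;0.9 2.8 0 0 0 0 4;0.9 2.8 0 0 0 0 4' && python3 -m handwheel '0 0 -2 0 0 0 4;0 0 0 0 0 0 4;0 0 0 0 0 0 4'&& python3 - <<'E'
from h import *
np.set_printoptions(precision=4,suppress=True)
w=snap('wrist','w8');a=snap('top','top2');print(w['origin'],w['rotation'][:,0],arm.sense()['eef_pos'])
h=cv2.cvtColor(w['image'],cv2.COLOR_BGR2HSV)
for n,m in (('green',cv2.inRange(h,(60,60,30),(90,255,255))),('red',cv2.inRange(h,(0,150,80),(6,255,255))|cv2.inRange(h,(174,150,80),(180,255,255)))):
    k,_,st,ce=cv2.connectedComponentsWithStats(m)
    print(n,[(ce[i].round(1),st[i,4],atz(w,ce[i],.038)) for i in range(1,k) if 40<st[i,4]<2000])
E
```

```text
t: 17.77
eef_pos: [0.5513, 0.1387, 0.1335]
tcp_rot: [-2.192, -2.248, 0.004]
force: [0.1, -0.6, -0.0]
width: 0.467
t: 18.02
eef_pos: [0.5498, 0.137, 0.113]
tcp_rot: [-2.191, -2.248, 0.008]
force: [0.0, 0.2, 1.2]
width: 0.469
[0.5474 0.2071 0.245 ] [ 0.9996  0.0262 -0.0049] [0.5513 0.1366 0.1148]
green [(array([406.4, 216.7]), np.int32(83), array([0.597 , 0.1627, 0.038 ])), (array([423.8, 218.7]), np.int32(203), array([0.6075, 0.1618, 0.038 ])), (array([325.5, 219.4]), np.int32(292), array([0.5487, 0.1597, 0.038 ]))]
red [(array([412.7, 283.5]), np.int32(250), array([0.6049, 0.1197, 0.038 ])), (array([324.9, 284.9]), np.int32(213), array([0.5494, 0.1172, 0.038 ]))]
```

```bash
python3 -m handwheel '0 0.1 -2.5 0 0 0 4;0 0 -2.5 0 0 0 4;0 0 -1.7 0 0 0 4;0 0 -1.2 0 0 0 4;0 0 -0.8 0 0 0 4;0 0 0 0 0 0 4' && python3 -m handwheel '0 0 0 0 0 0 1.2;0 0 0 0 0 0 1.2;0 0 0 0 0 0 1.2;0 0 0 0 0 0 1.2;0 0 0 0 0 0 1.2'
```

```text
t: 18.62
eef_pos: [0.5511, 0.1374, 0.0273]
tcp_rot: [-2.194, -2.247, 0.003]
force: [0.3, 0.3, -0.1]
width: 0.47
t: 19.03
eef_pos: [0.5528, 0.1382, 0.0294]
tcp_rot: [2.193, 2.248, 0.001]
force: [-1.5, -2.4, 6.5]
width: 0.214
```

```bash
python3 -m handwheel '0 0 0.3 0 0 0 1.2;0 0 0.4 0 0 0 1.2;0 0 0.4 0 0 0 1.2;0 0 0.6 0 0 0 1.2;0 0 1 0 0 0 1.2;0 0 1.5 0 0 0 1.2;0 0 1.5 0 0 0 1.2;0 0 1.5 0 0 0 1.2;0 0 1.5 0 0 0 1.2;0 0 1.3 0 0 0 1.2;0 0 0 0 0 0 1.2'
```

```text
t: 19.95
eef_pos: [0.5549, 0.1392, 0.1326]
tcp_rot: [2.191, 2.247, 0.009]
force: [0.5, 0.4, -1.1]
width: 0.216
```

```bash
python3 -m handwheel '-0.2 -2.8 0 0 0 -1 1.2;-0.2 -2.8 0 0 0 -0.9 1.2;-0.2 -2.8 0 0 0 0 1.2;-0.2 -2.8 0 0 0 0 1.2;-0.2 -2.8 0 0 0 0 1.2;-0.1 -2.8 0 0 0 0 1.2;-0.1 -2.8 0 0 0 0 1.2;-0.1 -2.8 0 0 0 0 1.2;-0.1 -2.8 0 0 0 0 1.2;-0.1 -2.8 0 0 0 0 1.2;-0.1 -2.8 0 0 0 0 1.2;0 -2.7 0 0 0 0 1.2' && python3 -m handwheel '0 0 -2 0 0 0 1.2;0 0 -2 0 0 0 1.2;0 0 0 0 0 0 1.2;0 0 0 0 0 0 1.2' && python3 - <<'E'
from h import *
np.set_printoptions(precision=4,suppress=True)
w=snap('wrist','w9');print(w['origin'],w['rotation'][:,0],arm.sense()['eef_pos'])
print([(np.round(d['centre'],1),round(d['confidence'],2),atz(w,d['centre'],.029)) for d in arm.landmark_of('wrist','slot3')])
im=w['image'].astype(int)
for r in (190,196,202,208,316,322): print(r,np.where(np.abs(np.diff(im[r,60:620].sum(1)))>40)[0]+60)
E
```

```text
t: 20.95
eef_pos: [0.5361, -0.1981, 0.1284]
tcp_rot: [2.23, 2.212, 0.0]
force: [0.5, 0.3, -1.1]
width: 0.212
t: 21.28
eef_pos: [0.5351, -0.1963, 0.0875]
tcp_rot: [-2.229, -2.211, 0.002]
force: [-0.2, 1.0, -0.6]
width: 0.216
[ 0.5348 -0.1264  0.2197] [ 1.     -0.0077 -0.0018] [ 0.5361 -0.1964  0.0886]
[(array([235. , 262.9]), 0.84, array([ 0.483 , -0.1947,  0.029 ])), (array([497.1, 264.4]), 0.8, array([ 0.6332, -0.1967,  0.029 ])), (array([321.4, 311.9]), 0.74, array([ 0.5322, -0.2261,  0.029 ])), (array([145.8, 265.3]), 0.66, array([ 0.4316, -0.1958,  0.029 ]))]
190 [122 123 124 143 144 161 162 163 307 308 309 338 339 340 586 587 588 595
 596]
196 [123 124 125 144 145 162 163 308 309 310 337 338 339 406 434 584 585 586
 587 594]
202 [ 60 124 125 126 145 162 163 164 305 307 309 310 337 338 340 341 402 441
 583 584 585 593]
208 [ 60  61  95 125 126 127 145 146 163 164 165 204 255 256 257 295 296 351
 352 353 387 396 397 405 435 436 440 479 582 583 584 591 592]
316 [ 74  75  81  82  83 141 142 160 162 176 177 278 279 292 293 300 301 309
 310 337 338 346 347 353 354 368 369 558 559 560 567 568]
322 [ 75  76  83  84 132 133 134 135 142 143 161 163 176 177 178 215 216 217
 260 261 276 277 291 292 300 301 309 310 337 338 345 346 347 354 355 369
 370 385 386 387 423 424 463 464 502 503 504 557 558 559 565 566]
```

```bash
python3 -m handwheel '0 0 -0.5 0 0 0 1.2;0 0 -1.5 0 0 0 1.2;0 0 -1.5 0 0 0 1.2;0 0 -1.5 0 0 0 1.2;0 0 -0.5 0 0 0 1.2;0 0 -0.4 0 0 0 1.2;0 0 -0.2 0 0 0 1.2;0 0 0 0 0 0 1.2;0 0 0 0 0 0 1.2'
```

```text
t: 22.13
eef_pos: [0.5368, -0.1968, 0.0281]
tcp_rot: [2.229, 2.212, 0.001]
force: [-0.1, -0.0, -0.6]
width: 0.215
```

```bash
python3 -m handwheel '0 0 -0.2 0 0 0 1.2;0 0 -0.2 0 0 0 1.2;0 0 0 0 0 0 1.2;0 0 0 0 0 0 1.2'
```

```text
t: 22.47
eef_pos: [0.537, -0.197, 0.0253]
tcp_rot: [2.229, 2.211, 0.001]
force: [-3.3, 1.0, 13.2]
width: 0.21
```

```bash
python3 -m handwheel '0 0 0 0 0 0 3.5;0 0 0 0 0 0 3.5;0 0 0 0 0 0 3.5;0 0 0 0 0 0 3.5;0 0 1 0 0 0 3.5;0 0 2 0 0 0 3.5;0 0 3 0 0 0 3.5;0 0 3 0 0 0 4;0 0 2 0 0 0 4' && python3 -m handwheel '0.6 2.8 0 0 0 1.9 4;0.6 2.8 0 0 0 0 4;0.6 2.8 0 0 0 0 4;0.6 2.8 0 0 0 0 4;0.6 2.8 0 0 0 0 4;0.6 2.8 0 0 0 0 4;0.6 2.8 0 0 0 0 4;0.6 2.8 0 0 0 0 4;0.6 2.8 0 0 0 0 4;0.6 2.8 0 0 0 0 4;0.6 2.8 0 0 0 0 4;0.6 2.8 0 0 0 0 4' && python3 -m handwheel '0 0 -2 0 0 0 4;0 0 0 0 0 0 4;0 0 0 0 0 0 4'&& python3 - <<'E'
from h import *
np.set_printoptions(precision=4,suppress=True)
w=snap('wrist','w10');print(w['origin'],w['rotation'][:,0],arm.sense()['eef_pos'])
h=cv2.cvtColor(w['image'],cv2.COLOR_BGR2HSV)
for n,m in (('green',cv2.inRange(h,(60,60,30),(90,255,255))),('red',cv2.inRange(h,(0,150,80),(6,255,255))|cv2.inRange(h,(174,150,80),(180,255,255)))):
    k,_,st,ce=cv2.connectedComponentsWithStats(m)
    print(n,[(ce[i].round(1),st[i,4],atz(w,ce[i],.038)) for i in range(1,k) if 40<st[i,4]<2000])
E
```

```text
t: 23.22
eef_pos: [0.5371, -0.1969, 0.1366]
tcp_rot: [2.229, 2.211, 0.002]
force: [0.5, 0.3, 0.1]
width: 0.471
t: 24.22
eef_pos: [0.6083, 0.1409, 0.134]
tcp_rot: [2.193, 2.249, 0.0]
force: [0.9, -0.1, -0.3]
width: 0.467
t: 24.47
eef_pos: [0.6068, 0.1393, 0.1126]
tcp_rot: [-2.192, -2.249, 0.004]
force: [0.3, -0.6, -0.0]
width: 0.467
[0.6042 0.2093 0.2447] [ 0.9997  0.0262 -0.0022] [0.6075 0.1389 0.1134]
green [(array([324.5, 219.4]), np.int32(293), array([0.6053, 0.1621, 0.038 ]))]
red [(array([324.5, 285.3]), np.int32(242), array([0.6065, 0.1194, 0.038 ]))]
```

Gauge A is dead centred between the jaws; descend and grip.

```bash
python3 -m handwheel '0 0.1 -2.5 0 0 0 4;0 0 -2.5 0 0 0 4;0 0 -1.7 0 0 0 4;0 0 -1.2 0 0 0 4;0 0 -0.8 0 0 0 4;0 0 0 0 0 0 4' && python3 -m handwheel '0 0 0 0 0 0 1.2;0 0 0 0 0 0 1.2;0 0 0 0 0 0 1.2;0 0 0 0 0 0 1.2;0 0 0 0 0 0 1.2' && python3 -m handwheel '0 0 0.3 0 0 0 1.2;0 0 0.4 0 0 0 1.2;0 0 0.4 0 0 0 1.2;0 0 0.6 0 0 0 1.2;0 0 1 0 0 0 1.2;0 0 1.5 0 0 0 1.2;0 0 1.5 0 0 0 1.2;0 0 1.5 0 0 0 1.2;0 0 1.5 0 0 0 1.2;0 0 1.3 0 0 0 1.2;0 0 0 0 0 0 1.2'
```

```text
t: 25.02
eef_pos: [0.6074, 0.1396, 0.0254]
tcp_rot: [-2.194, -2.248, 0.003]
force: [-1.6, 0.2, 0.0]
width: 0.465
t: 25.43
eef_pos: [0.609, 0.1403, 0.0276]
tcp_rot: [2.192, 2.248, 0.002]
force: [-1.0, -1.7, 6.2]
width: 0.216
t: 26.35
eef_pos: [0.6108, 0.1411, 0.1307]
tcp_rot: [2.191, 2.247, 0.009]
force: [0.1, -0.8, -1.3]
width: 0.203
```

```bash
python3 -m handwheel '0.2 -2.8 0 0 0 -1 1.2;0.2 -2.8 0 0 0 -0.9 1.2;0.2 -2.8 0 0 0 0 1.2;0.2 -2.8 0 0 0 0 1.2;0.2 -2.8 0 0 0 0 1.2;0.2 -2.8 0 0 0 0 1.2;0.2 -2.8 0 0 0 0 1.2;0.2 -2.8 0 0 0 0 1.2;0.3 -2.8 0 0 0 0 1.2;0.3 -2.8 0 0 0 0 1.2;0.3 -2.8 0 0 0 0 1.2;0.2 -2.8 0 0 0 0 1.2' && python3 -m handwheel '0 0 -2 0 0 0 1.2;0 0 -2 0 0 0 1.2;0 0 0 0 0 0 1.2;0 0 0 0 0 0 1.2' && python3 - <<'E'
from h import *
np.set_printoptions(precision=4,suppress=True)
w=snap('wrist','w11');print(w['origin'],w['rotation'][:,0],arm.sense()['eef_pos'])
im=w['image'].astype(int)
for r in (130,160,205,208,211): print(r,np.where(np.abs(np.diff(im[r,60:620].sum(1)))>40)[0]+60)
h=cv2.cvtColor(w['image'],cv2.COLOR_BGR2HSV)
for n,m in (('green',cv2.inRange(h,(60,60,30),(90,255,255))),('red',cv2.inRange(h,(0,150,80),(6,255,255))|cv2.inRange(h,(174,150,80),(180,255,255)))):
    k,_,st,ce=cv2.connectedComponentsWithStats(m)
    print(n,[(ce[i].round(1),st[i,4]) for i in range(1,k) if 40<st[i,4]<2000])
E
```

```text
t: 27.35
eef_pos: [0.6354, -0.197, 0.1262]
tcp_rot: [2.23, 2.212, 0.0]
force: [-0.7, -0.6, -1.3]
width: 0.205
t: 27.68
eef_pos: [0.6338, -0.1953, 0.085]
tcp_rot: [-2.228, -2.21, 0.002]
force: [-0.2, -0.2, -0.8]
width: 0.206
[ 0.6336 -0.1254  0.2172] [ 1.     -0.0076 -0.0024] [ 0.635  -0.1953  0.0864]
130 [355 356 391 392 393 394 403 404 405 413]
160 [150 301 343 391 392 401 402 410 411 478 479 481 482 510 511 512 513]
205 [124 125 126 145 146 163 164 295 296 297 302 303 341 342 346 347 348 349
 398 399 407 408 493 494 496 497 501 504]
208 [125 126 145 146 163 164 165 296 297 308 349 350 351 398 399 407 408 516
 517 519 520 524 526 527 551 553 555 556 559 560 562 563 567 570]
211 [ 72  73 118 119 120 125 126 127 146 164 165 209 296 297 300 301 302 349
 350 351 397 398 399 406 407 408 539 542 582 583 584 585 589 592 593]
green [(array([148.9, 235.9]), np.int32(337)), (array([325.4, 273.6]), np.int32(667))]
red [(array([  3.2, 303.4]), np.int32(67)), (array([158.5, 307.7]), np.int32(304)), (array([324.7, 372.6]), np.int32(543))]
```

```bash
python3 -m handwheel '0 0 -0.5 0 0 0 1.2;0 0 -1.5 0 0 0 1.2;0 0 -1.5 0 0 0 1.2;0 0 -1.5 0 0 0 1.2;0 0 -0.4 0 0 0 1.2;0 0 -0.4 0 0 0 1.2;0 0 0 0 0 0 1.2;0 0 0 0 0 0 1.2' && python3 -m handwheel '0 0 -0.3 0 0 0 1.2;0 0 0 0 0 0 1.2;0 0 0 0 0 0 1.2'
```

```text
t: 28.4
eef_pos: [0.6359, -0.1956, 0.0293]
tcp_rot: [2.229, 2.212, 0.001]
force: [0.9, -0.1, -1.4]
width: 0.2
t: 28.65
eef_pos: [0.6365, -0.196, 0.0267]
tcp_rot: [2.228, 2.211, 0.002]
force: [1.4, -0.1, 3.4]
width: 0.204
```

```bash
python3 -m handwheel '0 0 -0.2 0 0 0 1.2;0 0 0 0 0 0 1.2;0 0 0 0 0 0 1.2'
```

```text
t: 28.9
eef_pos: [0.6367, -0.1961, 0.0263]
tcp_rot: [2.228, 2.21, 0.003]
force: [-3.2, 1.4, 16.8]
width: 0.203
```

```bash
python3 -m handwheel '0 0 0 0 0 0 3.5;0 0 0 0 0 0 3.5;0 0 0 0 0 0 3.5;0 0 0 0 0 0 3.5;0 0 1 0 0 0 3.5;0 0 2 0 0 0 3.5;0 0 3 0 0 0 3.5;0 0 3 0 0 0 4;-3 1 2 0 0 0 4;-3 1 2 0 0 0 4;-4 1 0 0 0 0 4;0 2 0 0 0 0 4' && python3 -m handwheel '0 0 0 0 0 0 4' && python3 - <<'E'
from h import *
np.set_printoptions(precision=4,suppress=True)
w=snap('wrist','w12');print(w['origin'],arm.sense()['eef_pos'])
cv2.imwrite('pics/c3.png',cv2.resize(w['image'][80:380,100:540],None,fx=1.8,fy=1.8))
E
```

```text
t: 29.9
eef_pos: [0.5275, -0.1456, 0.1535]
tcp_rot: [-2.23, -2.206, 0.007]
force: [-0.9, 0.6, -1.0]
width: 0.467
t: 29.98
eef_pos: [0.5324, -0.1431, 0.154]
tcp_rot: [-2.228, -2.212, -0.001]
force: [0.3, -0.1, 0.2]
width: 0.47
[ 0.5319 -0.0734  0.2863] [ 0.5343 -0.1446  0.1543]
```

View pics/c3.png

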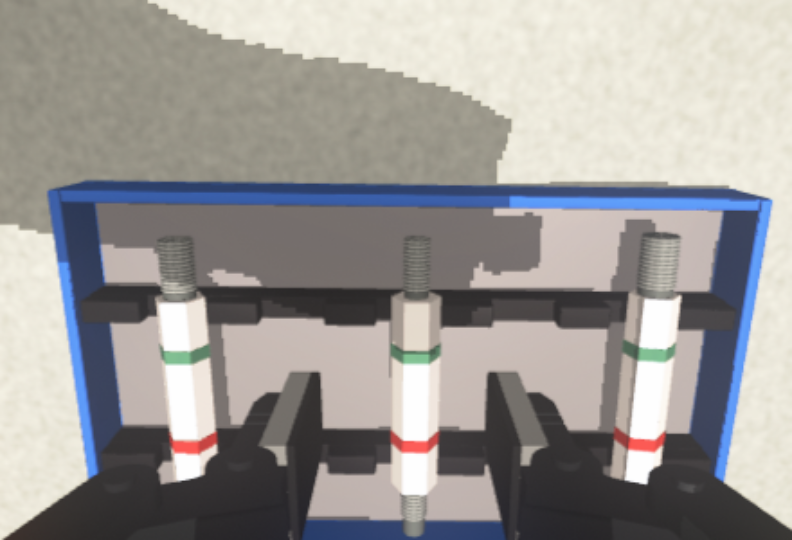

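```bash
python3 -m handwheel '0 0 4 0 0 7 4;0 0 4 0 0 7 4;0 0 4 0 0 7 4;0 0 4 0 0 7 4;0 -2.5 1.5 0 0 7 4;0 -2.5 0 0 0 7 4;0 -2.5 0 0 0 7 4;0 -2.5 0 0 0 7 4;0 -2.5 0 0 0 7 4;0 -2.5 0 0 0 7 4;0 -2.5 0 0 0 7 4;0 -2.5 0 0 0 7 4' && python3 -m handwheel '0 0 0 0 0 6 4;0 0 0 0 0 0 4;0 0 0 0 0 0 4' && python3 - <<'E'
from h import *
np.set_printoptions(precision=4,suppress=True)
w=snap('wrist','w13');print(w['origin'],w['rotation'],arm.sense()['eef_pos'],arm.sense()['joints'])
L=arm.landmark_of('wrist','lid_handle');print([(d['centre'],d['confidence'],atz(w,d['centre'],.243)) for d in L])
print(proj(w,[.535,-.3443,.243]))
im=w['image'].astype(int).sum(2)
for r in (240,280,320,360): print(r,[(c,im[r,c-2],im[r,c+3]) for c in range(280,380) if abs(im[r,c+1]-im[r,c])>60])
E
```

```text
t: 31.03
eef_pos: [0.5356, -0.3478, 0.3285]
tcp_rot: [0.168, 3.137, -0.001]
force: [0.6, 0.2, 0.1]
width: 0.466
t: 31.28
eef_pos: [0.5354, -0.3463, 0.3282]
tcp_rot: [-0.018, -3.142, -0.0]
force: [-0.3, -0.0, -1.0]
width: 0.466
[ 0.4632 -0.3465  0.4603] [[ 0.0111  0.9599  0.28  ]
 [ 0.9999 -0.0108 -0.0027]
 [ 0.0004  0.28   -0.96  ]] [ 0.5355 -0.3457  0.3283] [-0.5734  0.3736  0.2301  1.4272  0.     -0.5626]
[([320.8, 242.1], 0.8, array([ 0.5278, -0.3491,  0.243 ]))]
[328.3454 252.6488]
240 [(313, np.int64(663), np.int64(160)), (314, np.int64(670), np.int64(162)), (315, np.int64(664), np.int64(165)), (330, np.int64(154), np.int64(303)), (358, np.int64(258), np.int64(466)), (373, np.int64(468), np.int64(487))]
280 [(313, np.int64(653), np.int64(159)), (314, np.int64(645), np.int64(160)), (315, np.int64(646), np.int64(163)), (329, np.int64(156), np.int64(461)), (330, np.int64(156), np.int64(461)), (357, np.int64(259), np.int64(460)), (371, np.int64(461), np.int64(478))]
320 [(315, np.int64(652), np.int64(232)), (316, np.int64(648), np.int64(185)), (317, np.int64(640), np.int64(179)), (326, np.int64(181), np.int64(460)), (327, np.int64(178), np.int64(462)), (348, np.int64(457), np.int64(204)), (349, np.int64(456), np.int64(203)), (366, np.int64(198), np.int64(430)), (367, np.int64(196), np.int64(133)), (368, np.int64(240), np.int64(132)), (369, np.int64(565), np.int64(132))]
360 [(319, np.int64(646), np.int64(440)), (320, np.int64(649), np.int64(465)), (347, np.int64(458), np.int64(210)), (348, np.int64(457), np.int64(208)), (355, np.int64(209), np.int64(652)), (356, np.int64(209), np.int64(647)), (375, np.int64(663), np.int64(128)), (376, np.int64(673), np.int64(130))]
```

```bash
python3 -m handwheel '0 -0.1 -2.5 0 0 -0.6 3;0 0 -2.5 0 0 0 3;0 0 -2 0 0 0 3;0 0 -1.5 0 0 0 3;0 0 -1 0 0 0 3;0 0 0 0 0 0 3;0 0 0 0 0 0 0.4;0 0 0 0 0 0 0.4;0 0 0 0 0 0 0.4;0 0 0 0 0 0 0.4;0 0 0 0 0 0 0.4'; python3 - <<'E'
import numpy as np
f=np.radians(np.arange(107.5,1,-5));r=21.83
y=(r*np.cos(f)).round(1);z=(r*np.sin(f)).round(1)
print(';'.join(f'0 {b-a:.1f} {d-c:.1f} 0 0 0 0.4' for a,b,c,d in zip(y,y[1:],z,z[1:])),len(f),np.degrees(f[-1]),y[-1]-y[0],z[-1]-z[0])
E
```

```text
t: 32.3
eef_pos: [0.5357, -0.3469, 0.2346]
tcp_rot: [0.029, 3.14, -0.002]
force: [-0.6, 0.2, 3.4]
width: 0.095
0 1.9 0.5 0 0 0 0.4;0 1.9 0.3 0 0 0 0.4;0 1.8 0.2 0 0 0 0.4;0 2.0 0.0 0 0 0 0.4;0 1.8 -0.2 0 0 0 0.4;0 1.9 -0.3 0 0 0 0.4;0 1.9 -0.5 0 0 0 0.4;0 1.8 -0.6 0 0 0 0.4;0 1.7 -0.8 0 0 0 0.4;0 1.6 -1.0 0 0 0 0.4;0 1.6 -1.1 0 0 0 0.4;0 1.4 -1.2 0 0 0 0.4;0 1.4 -1.4 0 0 0 0.4;0 1.2 -1.4 0 0 0 0.4;0 1.1 -1.6 0 0 0 0.4;0 1.0 -1.6 0 0 0 0.4;0 0.8 -1.7 0 0 0 0.4;0 0.6 -1.8 0 0 0 0.4;0 0.5 -1.9 0 0 0 0.4;0 0.3 -1.9 0 0 0 0.4;0 0.2 -1.8 0 0 0 0.4 22 2.5 28.4 -19.8
```

```bash
python3 -m handwheel '0 1.9 0.5 0 0 0 0.4;0 1.9 0.3 0 0 0 0.4;0 1.8 0.2 0 0 0 0.4;0 0 0 0 0 0 0.4' && python3 - <<'E'
from h import *
np.set_printoptions(precision=3,suppress=True)
a=snap('top','top3');b=snap('side','side3')
for n,s in(('top',a),('side',b)):
  h=cv2.cvtColor(s['image'],cv2.COLOR_BGR2HSV)
  for c,m in (('green',cv2.inRange(h,(55,60,30),(90,255,255))),('red',cv2.inRange(h,(0,140,80),(7,255,255))|cv2.inRange(h,(174,140,80),(180,255,255)))):
    k,_,st,ce=cv2.connectedComponentsWithStats(m)
    print(n,c,[(ce[i].round(0),st[i,4],atz(s,ce[i],.036)[:2]) for i in range(1,k) if 3<st[i,4]<400])
E
```

```text
t: 32.63
eef_pos: [0.5368, -0.2892, 0.2453]
tcp_rot: [0.026, 3.137, -0.002]
force: [2.6, 0.7, 5.8]
width: 0.087
top green [(array([450., 210.]), np.int32(7), array([ 0.636, -0.174])), (array([450., 252.]), np.int32(10), array([ 0.536, -0.175])), (array([226., 266.]), np.int32(242), array([0.498, 0.357])), (array([225., 357.]), np.int32(7), array([0.284, 0.355]))]
top red [(array([288., 137.]), np.int32(14), array([0.81 , 0.212])), (array([172., 212.]), np.int32(21), array([0.627, 0.488])), (array([165., 305.]), np.int32(16), array([0.406, 0.501])), (array([228., 340.]), np.int32(21), array([0.326, 0.349]))]
side green [(array([275., 200.]), np.int32(120), array([0.504, 0.375]))]
side red [(array([304., 174.]), np.int32(9), array([0.622, 0.469])), (array([218., 224.]), np.int32(17), array([0.324, 0.326]))]
```

```bash
python3 -m handwheel '0 2.0 0.0 0 0 0 0.4;0 1.8 -0.2 0 0 0 0.4;0 1.9 -0.3 0 0 0 0.4;0 1.9 -0.5 0 0 0 0.4;0 1.8 -0.6 0 0 0 0.4;0 1.7 -0.8 0 0 0 0.4;0 1.6 -1 0 0 0 0.4;0 0 0 0 0 0 0.4' && python3 -m handwheel '0 1.6 -1.1 0 0 0 0.4;0 1.4 -1.2 0 0 0 0.4;0 1.4 -1.4 0 0 0 0.4;0 1.2 -1.4 0 0 0 0.4;0 1.1 -1.6 0 0 0 0.4;0 0 0 0 0 0 0.4'
```

```text
t: 33.4
eef_pos: [0.5389, -0.1607, 0.2104]
tcp_rot: [0.024, 3.134, 0.006]
force: [8.8, 6.5, 6.0]
width: 0.093
t: 33.9
eef_pos: [0.5399, -0.0963, 0.1417]
tcp_rot: [0.027, 3.133, -0.001]
force: [13.3, -1.9, -2.1]
width: 0.089
```

```bash
python3 -m handwheel '0 1.0 -1.6 0 0 0 0.4;0 0.8 -1.7 0 0 0 0.4;0 0.6 -1.8 0 0 0 0.4;0 0.5 -1.9 0 0 0 0.4;0 0.2 -1.5 0 0 0 0.4;0 0 0 0 0 0 0.4' && python3 -m handwheel '0 0.1 -1 0 0 0 0.4;0 0 -0.6 0 0 0 0.4;0 0 0 0 0 0 0.4'
```

```text
t: 34.4
eef_pos: [0.5398, -0.0659, 0.0565]
tcp_rot: [0.028, 3.134, 0.0]
force: [11.6, 1.0, -0.7]
width: 0.092
t: 34.65
eef_pos: [0.5396, -0.0644, 0.0416]
tcp_rot: [0.029, 3.134, 0.003]
force: [9.0, 4.0, -2.8]
width: 0.091
```

```bash
python3 -m handwheel '0 0 -0.3 0 0 0 0.4;0 0 0 0 0 0 0.4' && python3 -m handwheel '0 0 -0.3 0 0 0 0.4;0 0 0 0 0 0 0.4'&& python3 -m handwheel '0 0 -0.3 0 0 0 0.4;0 0 0 0 0 0 0.4'
```

```text
t: 34.82
eef_pos: [0.5396, -0.0643, 0.0394]
tcp_rot: [0.029, 3.134, 0.004]
force: [8.5, 4.9, -1.1]
width: 0.086
t: 34.98
eef_pos: [0.5397, -0.0644, 0.039]
tcp_rot: [0.029, 3.134, 0.003]
force: [-1.2, 5.4, 25.4]
width: 0.088
t: 35.15
eef_pos: [0.5412, -0.0643, 0.0369]
tcp_rot: [0.028, 3.13, 0.004]
force: [0.1, 4.1, 27.9]
width: 0.09
```

```bash
python3 -m handwheel '0 0 0.2 0 0 0 2;0 0 0 0 0 0 3;0 0 0 0 0 0 3;0 0 0 0 0 0 3;0 0 0 0 0 0 3;0 0 2 0 0 0 3;0 0 3 0 0 0 3;0 0 3 0 0 0 3;0 0 3.5 0 0 0 2;0 4 3 0 0 0 1;0 4 0 0 0 0 0;0 4 0 0 0 0 0' && python3 - <<'E'
from h import *
np.set_printoptions(precision=4,suppress=True)
b=snap('side','side4');a=snap('top','top4')
c0=cv2.imread('pics/side0.png')[290:420,270:440];c1=b['image'][290:420,270:440]
cv2.imwrite('pics/c4.png',cv2.resize(np.hstack([c0,c1]),None,fx=2.35,fy=3,interpolation=cv2.INTER_CUBIC))
for n,s in(('top',a),('side',b)):
  h=cv2.cvtColor(s['image'],cv2.COLOR_BGR2HSV); m=cv2.inRange(h,(55,60,30),(90,255,255))
  k,_,st,ce=cv2.connectedComponentsWithStats(m);i=1+np.argmax(st[1:,4]);print(n,ce[i],st[i,4],atz(s,ce[i],.064))
  print(n,[(d['centre'],d['confidence']) for d in arm.landmark_of(n,'call_top')+arm.landmark_of(n,'lid_handle')])
E
```

```text
t: 36.15
eef_pos: [0.5365, 0.0493, 0.1762]
tcp_rot: [0.033, 3.138, 0.001]
force: [1.1, -0.1, -1.4]
width: 0.0
top [226.0166 266.5145] 241 [0.4982 0.3509 0.064 ]
top [([225.7, 266.3], 0.48)]
side [274.9008 200.0661] 121 [0.4982 0.3426 0.064 ]
side [([332.9, 313.4], 0.6), ([395.0, 348.6], 0.17), ([332.6, 311.9], 0.79)]
```

View pics/c4.png

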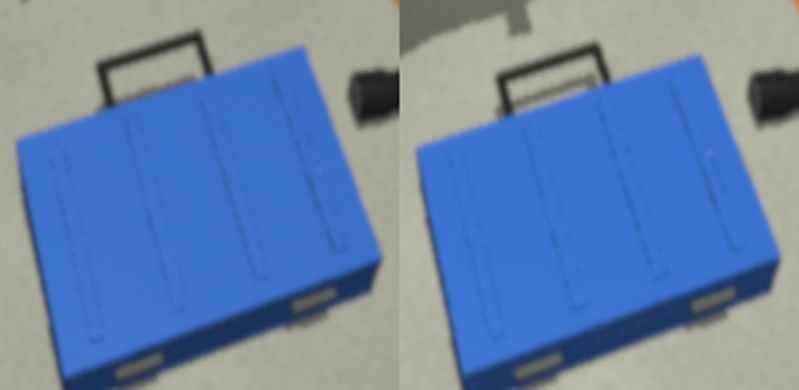

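```bash
python3 -m handwheel '0 -3.8 0 0 0 0 0;0 -3.8 0 0 0 0 0;0 -3.7 0 0 0 0 0;0 0 -3 0 0 0 0;0 0 -3 0 0 0 0;0 0 -2.5 0 0 0 0;0 0 -1.5 0 0 0 0;0 0 0 0 0 0 0' && python3 -m handwheel '0 0 -0.5 0 0 0 0;0 0 0 0 0 0 0' && python3 -m handwheel '0 0 -0.4 0 0 0 0;0 0 0 0 0 0 0' && python3 -m handwheel '0 0 -0.3 0 0 0 0;0 0 0 0 0 0 0;0 0 0 0 0 0 0'
```

```text
t: 37.12
eef_pos: [0.5316, -0.0656, 0.0705]
tcp_rot: [-0.033, -3.134, -0.001]
force: [-1.2, -0.5, -0.5]
width: -0.0
t: 37.28
eef_pos: [0.5353, -0.0651, 0.0694]
tcp_rot: [0.031, 3.141, -0.0]
force: [0.3, -0.1, 0.1]
width: -0.001
t: 37.45
eef_pos: [0.5358, -0.0645, 0.0659]
tcp_rot: [0.029, 3.14, -0.0]
force: [0.1, -0.4, 0.1]
width: 0.002
t: 37.7
eef_pos: [0.5353, -0.0641, 0.0625]
tcp_rot: [0.029, 3.141, -0.0]
force: [0.1, -0.9, 0.2]
width: -0.001
```

```bash
python3 -m handwheel '0 0 -0.3 0 0 0 0;0 0 0 0 0 0 0;0 0 0 0 0 0 0' && python3 -m handwheel '0 0 -0.2 0 0 0 0;0 0 0 0 0 0 0;0 0 0 0 0 0 0'
```

```text
t: 37.95
eef_pos: [0.5357, -0.0642, 0.0616]
tcp_rot: [0.029, 3.14, -0.0]
force: [-7.0, 0.8, 19.1]
width: -0.001
t: 38.2
eef_pos: [0.5358, -0.0642, 0.0612]
tcp_rot: [0.029, 3.139, -0.0]
force: [-12.8, 1.2, 35.4]
width: -0.001
```

```bash
python3 -m handwheel '0 0 3 0 0 0 0;0 0 4 0 0 0 0;-0.3 3 2 0 0 0 0;-0.3 3.8 0 0 0 0 0;-0.4 3.8 0 0 0 0 0;-0.4 3.8 0 0 0 0 0;-0.4 3.8 0 0 0 0 0;-0.4 3.8 0 0 0 0 0;-0.4 3.8 0 0 0 0 0;-0.4 3.8 0 0 0 0 0;-0.4 3.8 0 0 0 0 0;-0.3 3.8 0 0 0 0 0' && python3 -m handwheel '0 2 0 0 0 0 0;0 2 0 0 0 0 0;0 0 0 0 0 0 0;0 0 0 0 0 0 0' && python3 - <<'E'
from h import *
np.set_printoptions(precision=4,suppress=True)
w=snap('wrist','w14');print(w['origin'],arm.sense()['eef_pos'])
h=cv2.cvtColor(w['image'],cv2.COLOR_BGR2HSV); m=cv2.inRange(h,(45,60,30),(90,255,255))
k,_,st,ce=cv2.connectedComponentsWithStats(m);i=1+np.argmax(st[1:,4]);print(ce[i],st[i],atz(w,ce[i],.064))
print([(d['centre'],d['confidence'],atz(w,d['centre'],.064)) for d in arm.landmark_of('wrist','call_top')])
E
```

```text
t: 39.2
eef_pos: [0.4975, 0.3097, 0.1474]
tcp_rot: [0.028, 3.141, 0.0]
force: [0.6, -0.3, 0.1]
width: -0.001
t: 39.53
eef_pos: [0.4979, 0.3486, 0.147]
tcp_rot: [-0.026, -3.141, 0.001]
force: [1.6, 0.2, -0.3]
width: -0.001
[0.4257 0.3488 0.2792] [0.4979 0.3476 0.1471]
[330.0177 251.8343] [ 302  223   58   58 2661] [0.4962 0.3517 0.064 ]
[([329.3, 257.6], 0.68, array([0.5001, 0.3512, 0.064 ]))]
```

```bash
python3 -m handwheel '0 0.3 -2.5 0 0 0 0;0 0 -2.5 0 0 0 0;0 0 -1.5 0 0 0 0;0 0 0 0 0 0 0;0 0 -0.6 0 0 0 0;0 0 -0.3 0 0 0 0;0 0 0 0 0 0 0' && python3 -m handwheel '0 0 -0.3 0 0 0 0;0 0 0 0 0 0 0;0 0 0 0 0 0 0'
```

```text
t: 40.22
eef_pos: [0.4988, 0.3503, 0.074]
tcp_rot: [0.03, 3.14, -0.0]
force: [-0.1, -1.3, 1.5]
width: 0.002
t: 40.47
eef_pos: [0.4991, 0.3509, 0.0713]
tcp_rot: [0.029, 3.139, 0.001]
force: [1.3, -1.5, 3.9]
width: -0.001
```

```bash
python3 -m handwheel '0 0 -0.3 0 0 0 0;0 0 0 0 0 0 0;0 0 0 0 0 0 0' && python3 -m handwheel '0 0 -0.2 0 0 0 0;0 0 0 0 0 0 0;0 0 0 0 0 0 0' && python3 -m handwheel '0 0 -0.2 0 0 0 0;0 0 0 0 0 0 0;0 0 0 0 0 0 0'
```

```text
t: 40.72
eef_pos: [0.4991, 0.351, 0.0679]
tcp_rot: [0.029, 3.14, 0.001]
force: [1.7, -2.0, 5.2]
width: -0.001
t: 40.97
eef_pos: [0.4992, 0.3511, 0.0669]
tcp_rot: [0.029, 3.139, 0.001]
force: [-0.3, -3.4, 12.4]
width: 0.002
t: 41.22
eef_pos: [0.4993, 0.3512, 0.0667]
tcp_rot: [0.029, 3.138, 0.002]
force: [-5.1, -7.0, 27.0]
width: -0.004
```

```bash
python3 -m handwheel '0 0 1 0 0 0 0;0 0 2 0 0 0 0;0 0 4 0 0 0 0;-1 2 4 0 0 0 0;-2 3 2 0 0 0 0;-2 3 0 0 0 0 0;-2 3 0 0 0 0 0;0 3 0 0 0 0 0;0 3 0 0 0 0 0;0 0 0 0 0 0 0;0 0 0 0 0 0 0' && python3 - <<'E'
from h import *
np.set_printoptions(precision=4,suppress=True)
a=snap('top','top5');b=snap('side','side5')
cv2.imwrite('pics/f.png',np.vstack([cv2.resize(a['image'][100:400,20:580],(560,300)),cv2.resize(b['image'][130:430,130:580],(560,300))]))
for n,s in(('top',a),('side',b)):
  print(n,[(t,[(np.round(d['centre']).tolist(),round(d['confidence'],2)) for d in arm.landmark_of(n,t)][:2]) for t in('lid_handle','call_top','screwdriver_grip','screw_bin','torch')])
E
```

```text
t: 42.13
eef_pos: [0.4279, 0.5202, 0.1884]
tcp_rot: [-0.025, -3.14, 0.001]
force: [-0.0, -0.9, -0.9]
width: -0.001
top [('lid_handle', [([404.0, 252.0], 0.97)]), ('call_top', [([224.0, 267.0], 0.47)]), ('screwdriver_grip', [([215.0, 190.0], 0.94), ([458.0, 254.0], 0.41)]), ('screw_bin', [([350.0, 151.0], 0.6)]), ('torch', [([435.0, 153.0], 0.6)])]
side [('lid_handle', [([334.0, 311.0], 0.97)]), ('call_top', [([271.0, 198.0], 0.49)]), ('screwdriver_grip', [([332.0, 191.0], 0.87)]), ('screw_bin', [([403.0, 261.0], 0.9)]), ('torch', [([439.0, 322.0], 0.76)])]
```

View pics/f.png

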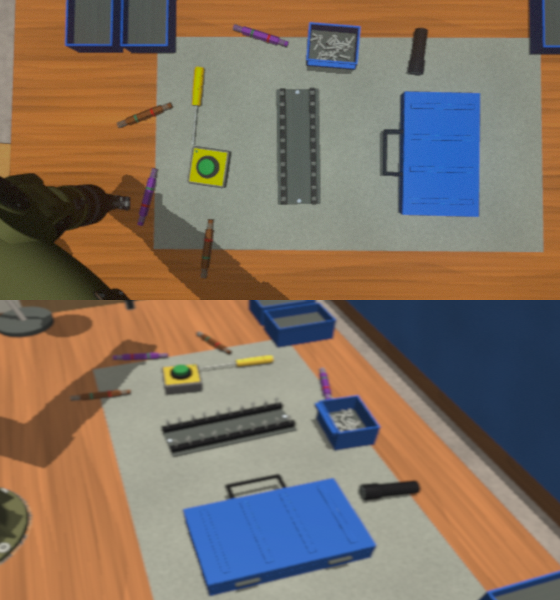

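```bash
python3 -c "
from cell import arm
print(arm.close_job(), arm.sense()['t'])"
```

```text
the job is handed in; nothing more can be done
the job is handed in; nothing more can be done
```

I handed the job in at about 42 s on the robot's clock. The three gauges in the rack are laid in the case, the lid is shut, and the call button was pressed fully down and came free again.

**Gauges:** Only three were there. They went into slots 1, 3 and 5, and the last view into the open case showed each down in its own slot. The gauge in slot 5 stopped about 1–2.5 mm higher than I expected from the others. The picture showed it down between its lugs, so I left it.

**Lid:** The handle measured about 64 mm high at the start, which means the lid was already ajar. Because I had planned the opening arc for a shut lid, the tool felt about 40 N in total on the first part. I re-measured and the rest of the opening stayed low. To shut it, I closed the lid and then pressed on the handle bar. It was stiff at 35 N with the bar top at 51 mm, which is the fully shut height.

**Call button:** The resistance was a spring-like 2–5 N over the travel, then a hard stop at 12–27 N after about 8 mm. I then lifted clear.

**Last checks:**
- **Final pictures:** they show the rack empty, the lid shut, the screwdriver, screw bin and torch unmoved, and the robot touching nothing.
- **Button coming up:** not measured separately; I only saw it in the final pictures.
- **Camera heights:** for the handle and the rack gauges they ran a few mm to 16 mm off the stated ones, so I set the final positions by wrist view and contact force.

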